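# Feed the end cell of a gravity rack into its sprung charging cradle

## Task

Load the charging cradle with the end cell of the sloped rack: push that cell lengthwise out of the track so that its nose tips down under the overhanging lip and against the sprung contact, then bring its tail down behind the sill so that it lies level in the cradle. The next cell must roll down to the stop and the others follow it. Do it gently, without ramming the cell, keep the waiting cells in their track and leave the bur block, beaker, jar and tape roll where they are.

Things in the scene. Friction and masses are not known exactly. Their poses are not given: they have to be found in the camera images.
- rack: fixed rack, aluminium track and black cradle, 0.18 x 0.16 m. Origin on the bench under the middle of the sill edge. x: push direction, level, along the cells, from track over sill into cradle; y: up the slope; z up. All is tilted 12 deg about x, higher to +y. Tilted coordinates in mm, zero at point sill: u along x, v up the slope, w square to it
- sill (a point): middle of the sill edge, 35 mm above the bench: end of the track floor (w=0, u=-80..0). Cells wait at u=-72..-2, side by side, v=0 (end place), 32, 64, 97. Tail rail u=-80..-74 and nose rail u=0..6, both 20 mm high, leave the end place open (v=-16..18), so a shut finger under 28 mm wide can come down behind the end cell's tail and follow it through
- lip (a point): middle of the front edge of the black lip's underside (u=60 w=26 mm; top w=31). The lip covers the cradle from here on; a cell still level at track height strikes it. A cell pushed over the sill tips nose down by itself once half of it is past
- cradle (a point): centre of a cell home in the cradle (u=35 w=6 mm): level, tail against the sill face, nose under the lip. Floor w=-10 from u=0; side walls at v=-16 (the stop wall, top w=20) and v=18.5 (top w=10). A tail let go before it is down behind the sill is sprung back up on it: push its tail 4 to 7 mm past the edge and bring it down while holding it there
- end_place (a point): centre of a cell resting at the stop (u=-37 w=16 mm). The stop is the wall at v=-16, 20 mm high, from u=-66 on
- place2 (a point): centre of a cell in the second place, 32 mm up the slope
- place3 (a point): centre of a cell in the third place, 64 mm up the slope
- contact (a joint): sprung brass contact, 17 mm disc under the lip, face at u=66 mm when 0; value = metres pushed in along +x (limit 0.012). 2.4 N plus 0.6 N a mm; about 0.004 with a cell home, 0.006 to 0.010 while the tail is brought past the sill
- cell1: the end cell, at the stop at the start: green round cell, 32 mm diameter, 70 mm long with the 12 mm wide 2 mm nub at its nose, white band near the nose, about 0.12 kg. Origin at its centre, x axis along it to the nose, which points to the cradle. It slides easily in the rack (friction about 0.3) and clings to fingertips: one pushed against the tail face and moved 10 mm or more down drags the tail down
- cell2: same kind of cell, second in the track
- cell3: same kind of cell, third
- cell4: same kind of cell, last, highest
- bur_block: bystander: yellow block of burs, 79x108x69 mm, origin under its centre
- goblet: bystander: clear beaker 76 mm across, 65 mm high, origin under its centre
- pot: bystander: off-white jar 60 mm across, 119 mm high, origin under its centre
- tape: bystander: roll of tape 96 mm across, 25 mm high, origin under its centre
Things that resemble listed ones, but are neither listed nor needed, are in the scene too. Leave any orange look-alike of the cell2 alone. Leave any yellow look-alike of the cell3 alone.

How it is judged (in metres and radians):
On the way, in this order (a step that is already met when the one before it is completed fails the run):
1. the end cell has left the track, its middle past the sill (x of cell1 in the frame of rack above 0.012 m).
2. it lies level and home in the cradle against the contact (distance between cell1 and cradle below 0.006 m and angle between the x axis of cell1 and the x axis of rack, either way round below 0.07 rad and value of joint contact above 0.0015 m), for 0.2 s.
At the end, for the whole second after the job is handed in: the end cell lies home in the cradle: centre within 6 mm, level within 0.07 rad, contact held in over 1.5 mm; the second cell rests within 8 mm of the end place at the stop, the third and fourth have rolled one place down (within 10 and 12 mm); all cells at rest (all of step 2 and distance between cell2 and end_place below 0.008 m and distance between cell3 and place2 below 0.01 m and distance between cell4 and place3 below 0.012 m and linear speed of each of cell1, cell2, cell3, cell4 below 0.02 m/s); the robot touches nothing.
It fails at once if the robot rams the end cell (over 30 N) (contact force between the arm and cell1 above 30 N).
It fails at once if the fingers ram the end cell (over 30 N) (contact force between the fingers and cell1 above 30 N).
It fails at once if a waiting cell leaves the track (over 20 mm up, or 20 mm along the rack from its row) (z of cell2 in the frame of rack above 0.077 m or z of cell3 in the frame of rack above 0.084 m or z of cell4 in the frame of rack above 0.091 m or x of any of cell2, cell3, cell4 in the frame of rack above -0.017 m or x of any of cell2, cell3, cell4 in the frame of rack below -0.057 m).
It fails at once if a bystander (bur block, beaker, jar, tape) is shifted by over 15 mm (distance of any of bur_block, goblet, pot, tape from where it was at the start of the episode above 0.015 m).
It also fails if it takes over 35 s, if anything falls off the work surface, if the arm or the gripper's body presses on something with over 40 N, if the wrist force passes 120 N, or if a joint passes its speed limit or range.

## Robot

A 6-joint arm with a two-finger parallel gripper is mounted at the origin on a cart in front of the work surface, level with it; the furniture and walls round the work are solid. World frame = base frame: x ahead of the robot, y to its left, z up, the work surface at z = 0. Lengths are in mm, angles in rad, forces in N, time in s.
With the tool pointing down it reaches from about 400 to 925 mm from the base axis. Payload 12.5 kg.
Tool frame: the origin (TCP) lies on the centre line of the jaws, within the pads' length; the fingertips stand ctrl.tips_ahead ahead of it and the grasp point (between the pads) lies 8 mm behind it (ctrl.tips_ahead is the distance from the TCP to the fingertips, in mm); x points along the fingers, z is the direction in which the jaws open and shut, and the axes are right-handed (so a half turn about x gives the same grasp; the last joint's range is limited). The gripper opens to 95 mm and grips with 3 to 60 N. Pads are 20 mm wide; open, the fingers measure 119 mm over their backs; the gripper's body (75 mm by 180 mm) begins 59 mm behind the grasp point.
Start: joints at [-1.228, 0.491, 1.559, -0, 1.092, -0.106], TCP at [271.202, -563.112, 225.661] pointing down, gripper open.
Joint ranges: [-3.1, 3.1], [-0.84, 2.19], [0.05, 2.79], [-1.13, 4.28], [0.06, 2.93], [-2.69, 2.69]. Speed limits (rad/s): [2.22, 2.22, 2.79, 3.14, 3.14, 3.14].

## Interface

Orientations are given as [roll, pitch, yaw] about the fixed x, y, z axes, in that order (R = Rz(yaw) Ry(pitch) Rx(roll)).
In Python, from bench import ctrl, viewer gives the robot as it stands. The module is installed in compiled form; this text tells all that it offers.
- The arm moves only by the tool step_arm, never from a script. Its argument "motion" is a list of rows, each an object with "claw": the finger opening in mm, from 0 to 95.1; "travel": the shift along the tool's x, y, z in mm, a list of three; "dr": the turn, a rotation vector about the tool's x, y, z in units of 5 degrees (1.0 is 5 degrees), a list of three. A call has 1 to 8 rows; each row shifts and turns the commanded pose from where the row before left it, along the tool's axes as they then stand; what a row does not reach is not made up. A row lasts 1/12 s, in which the tool goes at most 41.7 mm and 7.16 degrees, less where a joint would pass 70% of its speed; a pose out of reach is approached as far as the arm can. A call with a gripper value outside its range is refused whole. The fingers move at their own pace and stop on an object; "squeeze" is the grip in N (left out, the last holds). Time passes only in rows, so rows that do not move let the fingers close. It gives the time, the measured TCP pose, the force and the opening at its end, in the units of the state.
- ctrl.get_state(): the state, without advancing time (a new reading comes with each control period).
- viewer.get_image(name): name is "scene" or "side" or "wrist"; returns the picture (420x560x3 uint8, blue, green, red); there is no depth.
- viewer.camera_info(name): a dict with "camera_matrix" (3x3 intrinsics, pixels), "rvec" (rotation vector, rad) and "tvec" (3), from world to camera coordinates, as OpenCV has them. Camera axes: x right, y down, z forward; pixel columns grow to the right and rows downward; lengths in mm; the calibration is good to about 2 mm. A picture is of the moment at which its call begins: read the wrist's pose just before it. camera_info takes no time and is no camera call; for the wrist camera it gives the pose at the moment of the call.
- ctrl.close_job(): hands the job in, once; it reports no verdict.
Trained networks look in the newest picture that a camera, given by its name, has taken for a name from the list of things; names that differ only in an ending like _2 or _b are one class to them, and where a whole thing is asked for, a point or a joint stands for the part that bears it (a point fixed in the world has none). Each returns a list of dicts, best first, with "confidence" (0 to 1); they miss things now and then, are a little off and sometimes report something else, mostly with a low value. They report only what shows in the picture. A call takes as long as a camera call. They do not tell look-alikes from the thing itself.
- viewer.boxes_of(thing, camera): "xy" ([column, row] in pixels, amid what is visible of it).
- viewer.masks_of(thing, camera): "region" (420x560 bool, what is visible of it) and "xy" ([column, row] in pixels, amid what is visible of it).
- viewer.spot_point(thing, camera): "xy" ([column, row] in pixels: a listed point, or the origin of a listed thing).
The state is a dict: "time": time; "qpos": joint angles; "dq": joint speeds; "tau": joint torques, N m; "ee_pos": TCP position; "eef_rot": TCP orientation; "force": force on the tool from outside, world axes, zero at the start; "moment": the same for the moment, N m; "gripper_width": opening from 0.0 (shut) to 1.0 (fully open).
Only numpy, scipy, OpenCV 4.12 (cv2) and the standard library are available. Lean on these libraries where they do the work, as an engineer would, in place of code of your own. Each camera call takes 0.05 s, during which the arm holds its last target.

## Working session

There is one attempt and no reset: what is moved stays moved. The work goes in short steps, Python scripts to look and compute and a tool call to move; the robot and the scene stay as the last step left them, time stands still between calls to the robot, and variables do not carry over. Pictures are saved under pics/ and viewed, and the job is handed in when it is done.

Besides the shell and the picture viewer there is one more tool, called as name([rows], argument=value, ...), one row to a line, values as JSON. step_arm: Moves the arm, as the interface text tells. Its arguments: {"type":"object","properties":{"motion":{"type":"array"},"squeeze":{"type":"number"}},"required":["motion"]}

```bash
mkdir -p pics; cat > h.py <<'E'
import numpy as np, cv2
from bench import ctrl, viewer
def cam(n):
    c=viewer.camera_info(n); return np.array(c["camera_matrix"]),np.array(c["rvec"],float).ravel(),np.array(c["tvec"],float).ravel()
def proj(P,n,c=None):
    K,r,t=c or cam(n); return cv2.projectPoints(np.atleast_2d(np.array(P,float)),r,t,K,None)[0].reshape(-1,2)
E
python3 - <<'E'
from h import *
print(ctrl.get_state(), ctrl.tips_ahead)
for n in ["scene","side","wrist"]:
    cv2.imwrite(f"pics/{n}0.png",viewer.get_image(n)); print(n,cam(n))
E
```

```text
{'time': 0.0, 'qpos': array([-1.22758958e+00,  4.91569040e-01,  1.55944580e+00,  7.23301813e-06,
        1.09166772e+00, -1.05598649e-01]), 'dq': array([-5.45473988e-05,  5.42825508e-04, -7.10551339e-04,  1.28421863e-03,
        4.41452006e-04, -8.16852503e-04]), 'tau': array([ 2.03284658e-04, -6.12642574e+01, -2.58183163e+01,  6.93791430e-02,
        4.82935016e-02, -7.18078900e-05]), 'ee_pos': array([ 271.12885001, -562.88333119,  225.05709939]), 'eef_rot': array([3.03010833, 1.5697064 , 1.90811406]), 'force': array([-0.71595606,  0.04170424,  0.13047938]), 'moment': array([0.0070417 , 0.04269427, 0.09265074]), 'gripper_width': 0.9984616238849009} 11.0
scene (array([[463.41581397,   0.        , 283.78208981],
       [  0.        , 463.41581397, 210.2079729 ],
       [  0.        ,   0.        ,   1.        ]]), array([ 1.91387963, -1.04772976,  0.55900786]), array([-241.9960915 ,  369.51089519, 1113.10385897]))
side (array([[450.39273335,   0.        , 275.92682038],
       [  0.        , 450.39273335, 213.33889606],
       [  0.        ,   0.        ,   1.        ]]), array([ 0.64912962, -2.82488243,  0.86402818]), array([ 578.40359376,  179.49802158, 1292.55822654]))
wrist (array([[301.78252555,   0.        , 282.24788084],
       [  0.        , 301.78252555, 208.6792465 ],
       [  0.        ,   0.        ,   1.        ]]), array([-2.47320423,  1.55538704,  0.19790764]), array([-625.53666407,  -28.42159611,  389.55309946]))
```

View pics/scene0.png

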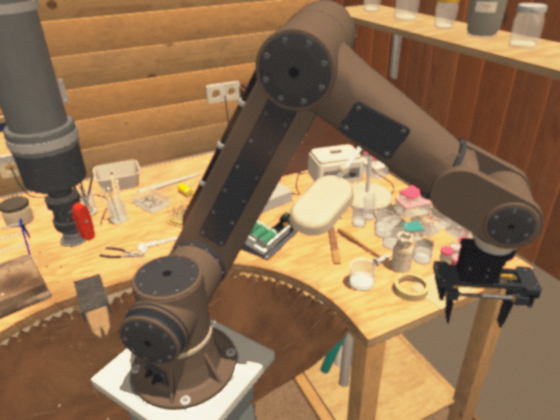

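View pics/side0.png

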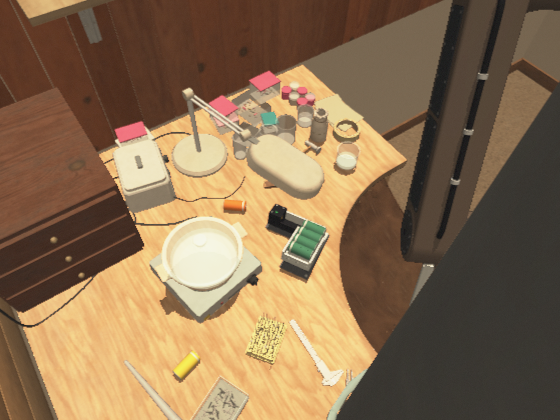

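View pics/wrist0.png

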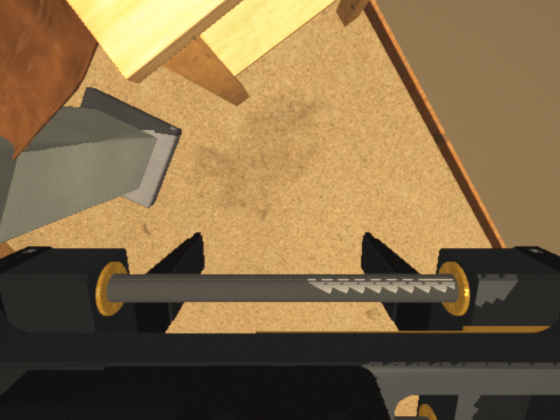

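```bash
python3 - <<'E'
from h import *
im=viewer.get_image("side"); cv2.imwrite("pics/side_c.png",cv2.resize(im[180:300,220:370],None,fx=5,fy=5,interpolation=cv2.INTER_CUBIC)[:600,:750])
im2=viewer.get_image("scene"); cv2.imwrite("pics/scene_c.png",cv2.resize(im2[160:280,210:360],None,fx=5,fy=5,interpolation=cv2.INTER_CUBIC))
for n in ["side","scene"]:
  for t in ["rack","sill","lip","cradle","end_place","place2","place3","contact","cell1","cell2","bur_block","goblet","pot","tape"]:
    print(n,t,[(np.round(d["xy"],1).tolist(),round(d["confidence"],2)) for d in viewer.spot_point(t,n)][:5])
E
```

```text
side rack [([299.4, 234.9], 0.8)]
side sill [([299.6, 226.7], 0.79)]
side lip [([283.6, 213.3], 0.89)]
side cradle [([287.7, 220.5], 0.72), ([267.3, 337.3], 0.62)]
side end_place [([312.8, 224.3], 0.58), ([284.1, 211.2], 0.31)]
side place2 [([307.1, 241.4], 0.9), ([308.8, 232.1], 0.64), ([283.6, 215.1], 0.37)]
side place3 [([307.1, 241.4], 0.9), ([308.8, 232.1], 0.64), ([283.6, 215.1], 0.37)]Traceback (most recent call last):
  File "<stdin>", line 6, in <module>
ValueError: it knows: bur_block, cell, cradle, end_place, goblet, lip, place, pot, rack, sill, tape
```

View pics/side_c.png

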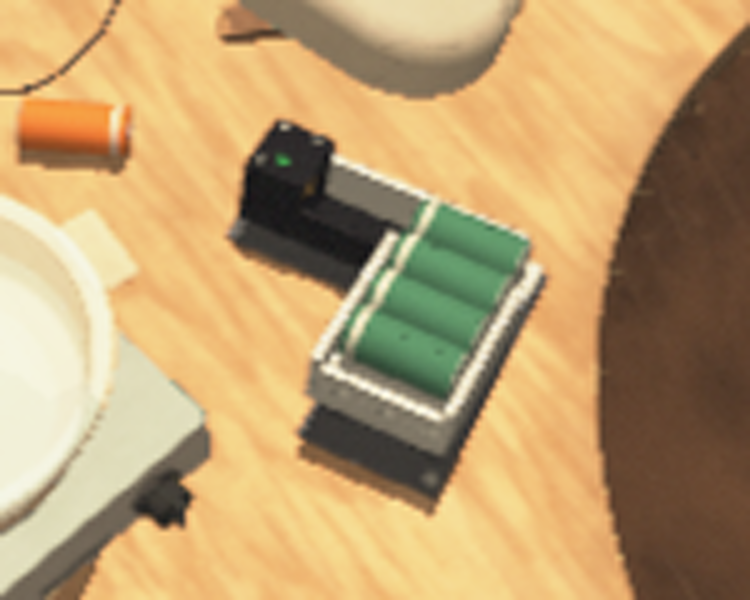

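View pics/scene_c.png

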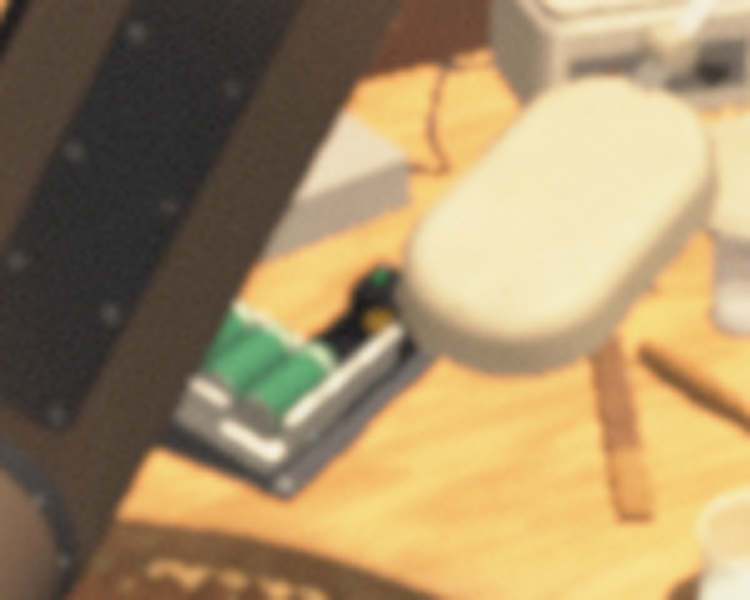

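```bash
cat >> h.py <<'E'
S,C=np.sin(np.deg2rad(12)),np.cos(np.deg2rad(12))
def r2w(p,uvw):
    a=np.atleast_2d(np.array(uvw,float)); u,v,w=a.T
    x=u; y=v*C-w*S; z=35+v*S+w*C
    c,s=np.cos(p[2]),np.sin(p[2])
    return np.c_[p[0]+c*x-s*y,p[1]+s*x+c*y,z]
def draw(im,p,n,c=None,off=(0,0),f=5):
    segs=[]
    def L(*pts): segs.append(pts)
    for v in(0,32,64,97): # cell tops outline
        for w in (32,): L((-72,v,w),(-4,v,w))
        t=np.linspace(0,2*np.pi,25)
        for u in(-72,-4): L(*[(u,v+16*np.cos(a),16+16*np.sin(a)) for a in t])
    L((0,18,20),(0,113,20)); L((-80,18,20),(-80,113,20)); L((-74,18,20),(-74,113,20));L((6,18,20),(6,113,20))
    L((-66,-16,20),(66,-16,20)); L((0,-16,0),(0,18,0)); L((60,-16,31),(60,18,31)); L((60,-16,26),(60,18,26))
    for s in segs:
        q=(proj(r2w(p,s),n,c)-off)*f
        cv2.polylines(im,[np.round(q).astype(int)],False,(0,0,255),1,cv2.LINE_AA)
    return im
E
python3 - <<'E'
from h import *
from scipy.optimize import least_squares
for n in ["scene"]:
  viewer.get_image(n)
  for t in ["rack","sill","lip","cradle","end_place","place2","cell1","bur_block","goblet","pot","tape"]:
    print(n,t,[(np.round(d["xy"],1).tolist(),round(d["confidence"],2)) for d in viewer.spot_point(t,n)][:5])
pts=[(0,0,0),(60,0,26),(35,0,6)]
px=np.array([(299.6,226.7),(283.6,213.3),(287.7,220.5)])
# hand-picked: cell nose/tail tops etc from crop
h=[((-72,97,32),(450,375)),((-72,0,32),(527,240)),((0,-16,20),None)]
P=[(-72,0,32),(-72,97,32),(-66-0,-16,20)]
Q=[np.array(q)/5+(220,180) for q in [(524,238),(460,352)]]
A=np.array(pts+P[:2]);B=np.vstack([px,Q])
f=lambda p:(proj(r2w(p,A),"side")-B).ravel()
best=min((least_squares(f,[600,0,y]) for y in (-2,-1,0,1,2,3)),key=lambda r:r.cost)
print(best.x,best.cost,best.fun.round(1))
np.save("p0.npy",best.x)
im=viewer.get_image("side");c=cv2.resize(im[180:300,220:370],None,fx=5,fy=5,interpolation=cv2.INTER_CUBIC)
cv2.imwrite("pics/side_f.png",draw(c,best.x,"side",off=(220-.4,180-.4)))
im=viewer.get_image("scene");c=cv2.resize(im[160:280,210:360],None,fx=5,fy=5,interpolation=cv2.INTER_CUBIC)
cv2.imwrite("pics/scene_f.png",draw(c,best.x,"scene",off=(210-.4,160-.4)))
E
```

```text
scene rack [([273.3, 244.0], 0.67)]
scene sill [([269.9, 236.2], 0.56), ([275.8, 234.7], 0.55)]
scene lip [([283.6, 222.8], 0.77), ([249.9, 228.0], 0.32), ([400.3, 266.8], 0.29)]
scene cradle [([279.7, 229.3], 0.89), ([253.7, 228.3], 0.62)]
scene end_place [([267.9, 236.2], 0.78)]
scene place2 [([259.4, 233.4], 0.92), ([252.5, 230.4], 0.69), ([268.1, 237.5], 0.43), ([187.4, 223.1], 0.21)]
scene cell1 [([267.3, 233.6], 0.74), ([259.5, 234.3], 0.69), ([276.2, 236.5], 0.67), ([184.9, 188.7], 0.52), ([251.0, 225.1], 0.44)]
scene bur_block [([187.9, 221.3], 0.47)]
scene goblet [([360.6, 283.8], 0.58)]
scene pot [([283.8, 229.4], 0.67), ([399.2, 264.4], 0.61)]
scene tape [([408.1, 292.6], 0.65)]
[5.19467469e+02 9.23267266e+01 1.17993212e-02] 2.358140015253511 [ 0.1 -0.3 -1.3 -0.3  1.5  0.2 -0.6  0.3  0.2  0.1]
```

View pics/side_f.png

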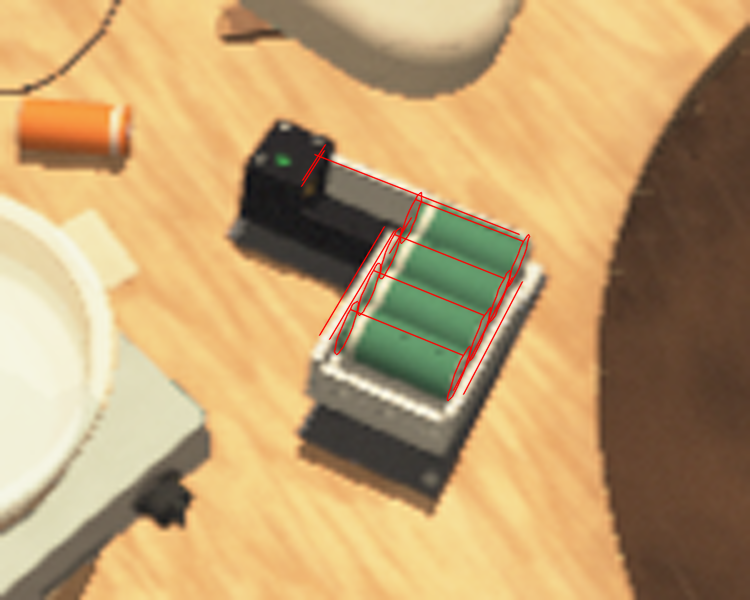

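View pics/scene_f.png

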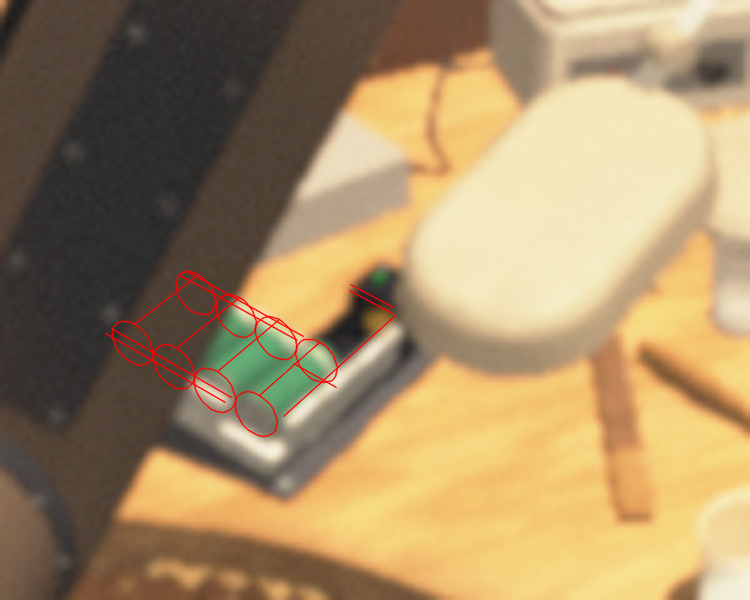

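```bash
cat >> h.py <<'E'
def tri(a,b,n1="side",n2="scene"):
    Ps=[]
    for n in(n1,n2):
        K,r,t=cam(n); Ps.append(K@np.c_[cv2.Rodrigues(r)[0],t])
    X=cv2.triangulatePoints(Ps[0],Ps[1],np.array(a,float).reshape(2,1),np.array(b,float).reshape(2,1)).ravel(); return X[:3]/X[3]
E
python3 - <<'E'
from h import *
for a,b in [((285,165),(323,205)),((250,145),(345,182)),((320,187),(303,224)),((303,197),(292,215)),((322,172),(320,230))]:
    X=tri(a,b); print(X.round(),proj(X,"side").round(),proj(X,"scene").round())
print(ctrl.get_state()["time"])
E
```

```text
[628. -30. 130.] [[285. 165.]] [[323. 205.]]
[752. -40. 154.] [[249. 143.]] [[344. 183.]]
[512. -19. 114.] [[319. 184.]] [[301. 226.]]
[542.  38. 113.] [[302. 195.]] [[290. 216.]]
[526. -74. 107.] [[322. 171.]] [[319. 231.]]
1.3
```

```bash
cat >> h.py <<'E'
from scipy.spatial.transform import Rotation as Ro
def pose():
    s=ctrl.get_state(); return np.array(s["ee_pos"]),Ro.from_euler("xyz",s["eef_rot"]).as_matrix(),s
E
python3 - <<'E'
from h import *
x,R,s=pose(); print(x,R.round(3),s["time"])
print("cam", (-cv2.Rodrigues(cam("wrist")[1])[0].T@cam("wrist")[2]).round(), cv2.Rodrigues(cam("wrist")[1])[0].round(2))
for sg in(1,-1):
    th=0.012; z=sg*np.array([np.cos(th),np.sin(th),0]); X=np.array([0,0,-1.]); y=np.cross(z,X)
    T=np.c_[X,y,z]; rv=Ro.from_matrix(R.T@T).as_rotvec(); print(sg,"dr units",(np.rad2deg(rv)/5).round(2), "j1 est", np.arctan2(92,450)-s["qpos"][0])
E
```

```text
[ 271.190239   -563.1307095   225.65404545] [[ 0.     0.901  0.434]
 [-0.     0.434 -0.901]
 [-1.    -0.     0.   ]] 1.3
cam [ 334. -534.  384.] [[ 0.43 -0.9   0.  ]
 [-0.87 -0.42  0.25]
 [-0.22 -0.11 -0.97]]
1 dr units [-12.99   0.     0.  ] j1 est 1.4292967512568995
-1 dr units [23.01  0.   -0.  ] j1 est 1.4292967512568995
```

```bash
cat >> h.py <<'E'
def sim(rows):
    x,R,_=pose()
    for t,d in rows:
        x=x+R@np.array(t,float); R=R@Ro.from_rotvec(np.deg2rad(5)*np.array(d,float)).as_matrix(); 
    return x,R
E
python3 - <<'E'
from h import *
rows=[([-3,38,-10],[-.65,0,0])]*8
for k in range(3):
    x,R=sim(rows*(k+1) if k<2 else rows*2+[([0,0,0],[0]*3)]); print(x.round(),R[:,2].round(3))
x,R=sim(rows*2); print((R.T@(np.array([470,100,255])-x)).round(1))
E
```

```text
[ 464. -318.  250.] [ 0.785 -0.62   0.   ]
[530. -13. 274.] [ 0.977 -0.213  0.   ]
[530. -13. 274.] [ 0.977 -0.213  0.   ]
[ 18.6  98.1 -82.3]
```

step_arm([
  {"claw": 95,"travel": [-4,38,-14],"dr": [-0.65,0,0]},
  {"claw": 0,"travel": [-4,38,-14],"dr": [-0.65,0,0]},
  {"claw": 0,"travel": [-4,38,-14],"dr": [-0.65,0,0]},
  {"claw": 0,"travel": [-4,38,-14],"dr": [-0.65,0,0]},
  {"claw": 0,"travel": [-4,38,-14],"dr": [-0.65,0,0]},
  {"claw": 0,"travel": [-4,38,-14],"dr": [-0.65,0,0]},
  {"claw": 0,"travel": [-4,38,-14],"dr": [-0.65,0,0]},
  {"claw": 0,"travel": [-4,38,-14],"dr": [-0.65,0,0]},
])

```text
time: 1.97
ee_pos: [445.4, -291.0, 257.9]
eef_rot: [0.017, 1.57, -0.649]
force: [0.0, 0.4, 0.4]
gripper_width: 0.569
```

step_arm([
  {"claw": 0,"travel": [-2,38,-10],"dr": [-0.65,0,0]},
  {"claw": 0,"travel": [-2,38,-10],"dr": [-0.65,0,0]},
  {"claw": 0,"travel": [-2,38,-10],"dr": [-0.65,0,0]},
  {"claw": 0,"travel": [0,38,-10],"dr": [-0.65,0,0]},
  {"claw": 0,"travel": [0,38,-10],"dr": [-0.65,0,0]},
  {"claw": 0,"travel": [0,38,-10],"dr": [-0.65,0,0]},
  {"claw": 0,"travel": [0,38,-10],"dr": [-0.65,0,0]},
  {"claw": 0,"travel": [0,38,-10],"dr": [-0.65,0,0]},
])

```text
time: 2.63
ee_pos: [510.5, 13.9, 263.7]
eef_rot: [-0.001, 1.57, -0.213]
force: [0.3, -0.0, -0.2]
gripper_width: 0.026
```

```bash
python3 - <<'E'
from h import *
x,R,s=pose(); print(x.round(1),R.round(3),s["time"],s["qpos"].round(2),s["gripper_width"],s["force"])
print((R.T@(np.array([465,100,260])-x)).round(1))
T=np.c_[[0,0,-1.],[-.012,1,0],[1,.012,0]];print((np.rad2deg(Ro.from_matrix(R.T@T).as_rotvec())/5).round(2))
E
```

```text
[510.5  13.9 263.7] [[ 0.     0.21   0.978]
 [-0.     0.978 -0.21 ]
 [-1.    -0.     0.   ]] 2.6333 [-0.1   0.29  1.78 -0.    1.07  0.11] 0.025642684237357858 [ 0.34376483 -0.04779872 -0.24216098]
[  3.7  74.7 -62.5]
[-2.56  0.01  0.  ]
```

step_arm([
  {"claw": 0,"travel": [0,25,-20],"dr": [-0.65,0,0]},
  {"claw": 0,"travel": [0,25,-20],"dr": [-0.65,0,0]},
  {"claw": 0,"travel": [0,20,-10],"dr": [-0.65,0,0]},
  {"claw": 0,"travel": [0,0,0],"dr": [-0.6,0,0]},
  {"claw": 0,"travel": [0,0,0],"dr": [0,0,0]},
])

```text
time: 3.05
ee_pos: [472.0, 90.5, 263.9]
eef_rot: [-0.24, 1.57, -0.228]
force: [-0.3, 0.3, 0.0]
gripper_width: 0.004
```

```bash
python3 - <<'E'
from h import *
x,R,s=pose(); print(x.round(1),R.round(3),s["time"],s["force"].round(2))
im=viewer.get_image("wrist"); cv2.imwrite("pics/w1.png",im)
p=np.load("p0.npy"); cv2.imwrite("pics/w1f.png",draw(im.copy(),p,"wrist",f=1))
for t in ["sill","lip","cradle","end_place","place2","cell1","rack"]:
    print(t,[(np.round(d["xy"],1).tolist(),round(d["confidence"],2)) for d in viewer.spot_point(t,"wrist")][:5])
E
```

```text
[472.   90.5 263.9] [[ 0.001 -0.013  1.   ]
 [-0.     1.     0.013]
 [-1.    -0.     0.001]] 3.05 [-0.32  0.28  0.01]
sill [([314.6, 184.2], 0.82)]
lip [([367.1, 194.3], 0.77)]
cradle [([337.9, 187.7], 0.83)]
end_place [([287.8, 189.7], 0.69)]
place2 [([288.6, 139.5], 0.65), ([367.0, 193.2], 0.41)]
cell1 [([479.3, 183.6], 0.97), ([285.5, 188.1], 0.92), ([287.7, 140.6], 0.83), ([288.0, 163.8], 0.77), ([289.4, 110.9], 0.75)]
rack [([317.0, 179.1], 0.78), ([288.4, 111.2], 0.28)]
```

View pics/w1f.png

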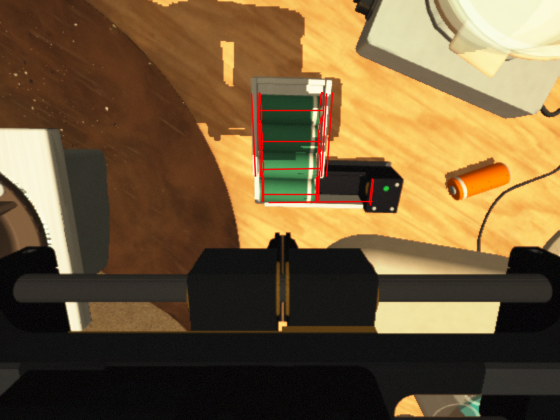

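```bash
python3 - <<'E'
from h import *
im=cv2.imread("pics/w1.png")[70:220,235:410]
cv2.imwrite("pics/w1c.png",cv2.resize(im,None,fx=4,fy=4,interpolation=cv2.INTER_CUBIC))
E
```

```text
(no output)
```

View pics/w1c.png

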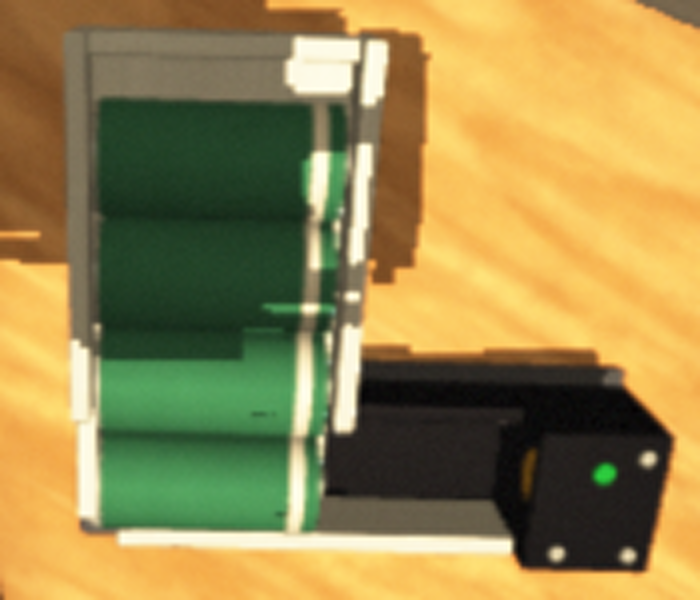

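```bash
cat > fit.py <<'E'
from h import *
from scipy.optimize import least_squares
def run(F,off,f,n,p0,c=None):
    A=np.array([a for a,_ in F],float); B=np.array([[np.nan if q is None else q for q in b] for _,b in F],float)
    B=(B+.5)/f-.5+off; m=~np.isnan(B)
    c=c or cam(n)
    fun=lambda p:(proj(r2w(p,A),n,c)-B)[m]
    r=least_squares(fun,p0,loss="soft_l1",x_scale=[1,1,.01]); print(r.x,(fun(r.x)).round(2)); return r.x
E
python3 - <<'E'
from fit import *
F=[((-72,0,32),(100,None)),((-72,32,32),(99,None)),((-72,64,32),(99,None)),((-72,97,32),(98,None)),
((-4,0,32),(320,None)),((-4,32,32),(329,None)),((0,18,20),(333,432)),((6,18,20),(356,432)),((-66,-16,20),(118,532)),((-37,16,16),(None,434)),((-37,48,17),(None,328)),((-37,80.5,17),(None,217))]
p=run(F,np.array([235,70]),4,"wrist",np.load("p0.npy"))
np.save("p1.npy",p)
im=cv2.imread("pics/w1c.png"); cv2.imwrite("pics/w1cf.png",draw(im,p,"wrist",off=(235-.375,70-.375),f=4))
im=viewer.get_image("side");c=cv2.resize(im[180:300,220:370],None,fx=5,fy=5,interpolation=cv2.INTER_CUBIC)
cv2.imwrite("pics/side_f2.png",draw(c,p,"side",off=(220-.4,180-.4)))
im=viewer.get_image("scene");c=cv2.resize(im[160:280,210:360],None,fx=5,fy=5,interpolation=cv2.INTER_CUBIC)
cv2.imwrite("pics/scene_f2.png",draw(c,p,"scene",off=(210-.4,160-.4)))
E
```

```text
[ 5.16132798e+02  8.90215355e+01 -2.97586718e-02] [-0.84 -0.59 -0.59 -0.33  0.6   0.66  0.98  0.42  0.17  0.59  0.14 -1.12
 -0.77  0.46  0.07]
```

View pics/w1cf.png

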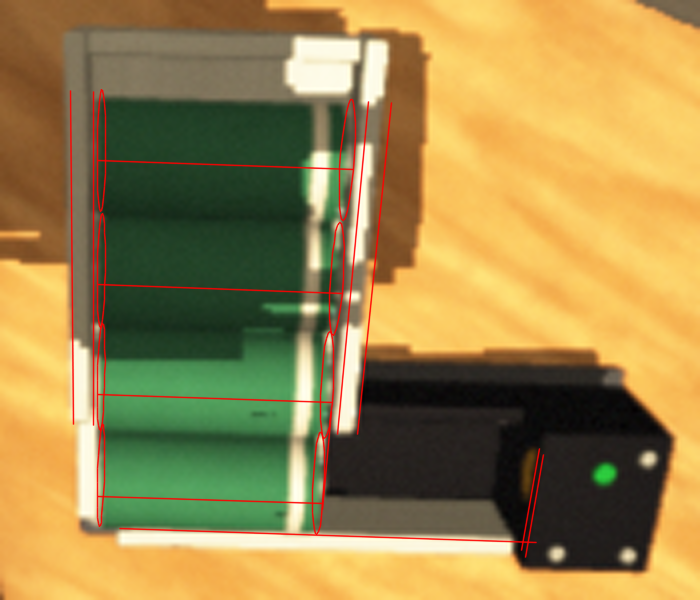

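View pics/side_f2.png

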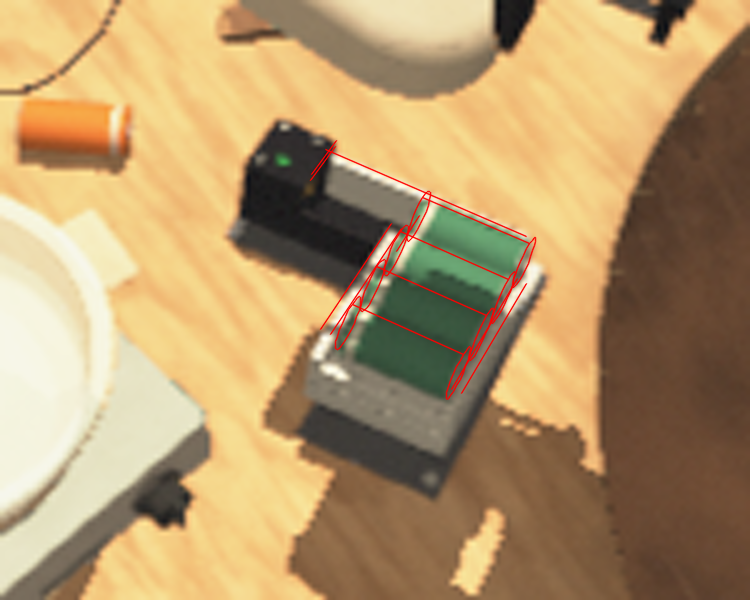

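View pics/scene_f2.png

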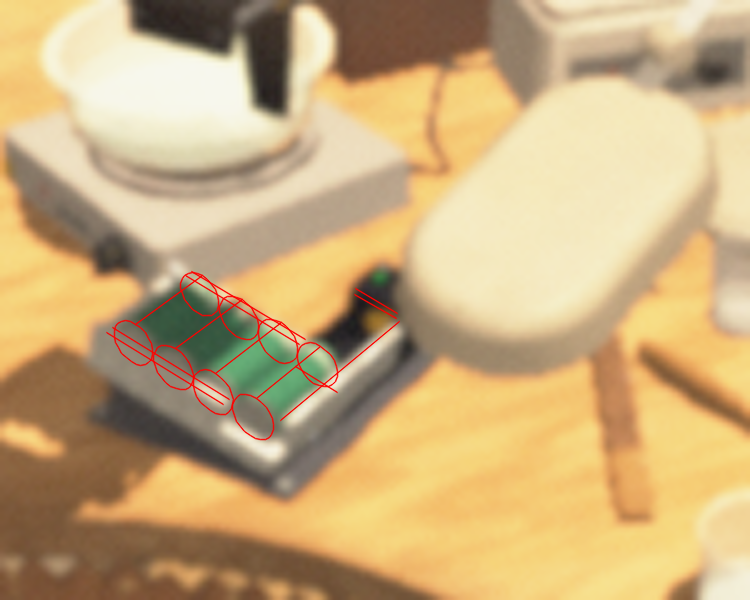

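```bash
cat >> h.py <<'E'
def back(px,n,z):
    K,r,t=cam(n); R=cv2.Rodrigues(r)[0]; d=R.T@np.linalg.inv(K)@np.array([px[0],px[1],1.]); o=-R.T@t
    return o+d*(z-o[2])/d[2]
E
python3 - <<'E'
from h import *
for z in (100,130,150):
  print(z,[back(q,"wrist",z).round() for q in((330,240),(370,235),(420,240),(500,255))])
p=np.array([516.5,89.5,-.02]); np.save("p2.npy",p)
x,R,s=pose()
t=r2w(p,(-94,1,16))[0]; print("tip target",t.round(1))
T=t+[0,0,11]; print("travel",(R.T@(T-x)).round(1))
z=np.array([np.cos(p[2]),np.sin(p[2]),0]); X=np.array([0,0,-1.]); TT=np.c_[X,np.cross(z,X),z]
print((np.rad2deg(Ro.from_matrix(R.T@TT).as_rotvec())/5).round(2), r2w(p,(-10,1,16))[0].round(1))
E
```

```text
100 [array([527.,  38., 100.]), array([571.,  45., 100.]), array([629.,  39., 100.]), array([723.,  21., 100.])]
130 [array([521.,  50., 130.]), array([562.,  55., 130.]), array([614.,  50., 130.]), array([699.,  34., 130.])]
150 [array([518.,  57., 150.]), array([556.,  62., 150.]), array([604.,  57., 150.]), array([684.,  43., 150.])]
tip target [422.5  89.   50.9]
travel [201.7   0.3 -50. ]
[ 0.31 -0.    0.  ] [506.5  87.4  50.9]
```

```bash
python3 - <<'E'
from h import *
a=cv2.imread("pics/side0.png")[110:220,225:345]; b=cv2.imread("pics/scene0.png")[165:245,280:365]
cv2.imwrite("pics/la.png",cv2.resize(a,None,fx=5,fy=5,interpolation=cv2.INTER_CUBIC))
cv2.imwrite("pics/lb.png",cv2.resize(b,None,fx=7,fy=7,interpolation=cv2.INTER_CUBIC))
E
```

```text
(no output)
```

View pics/la.png

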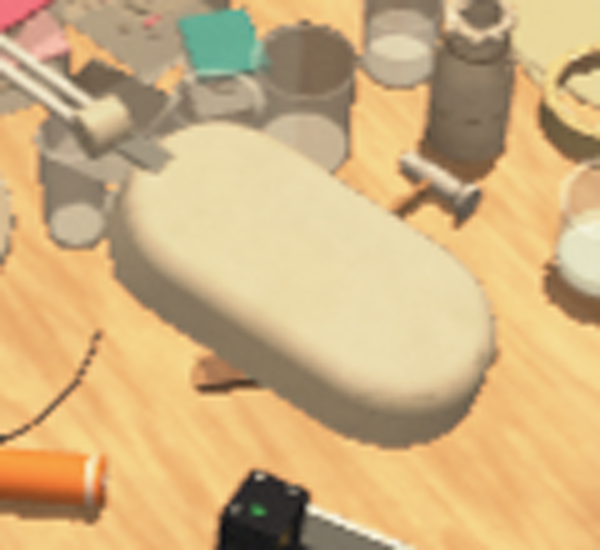

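View pics/lb.png

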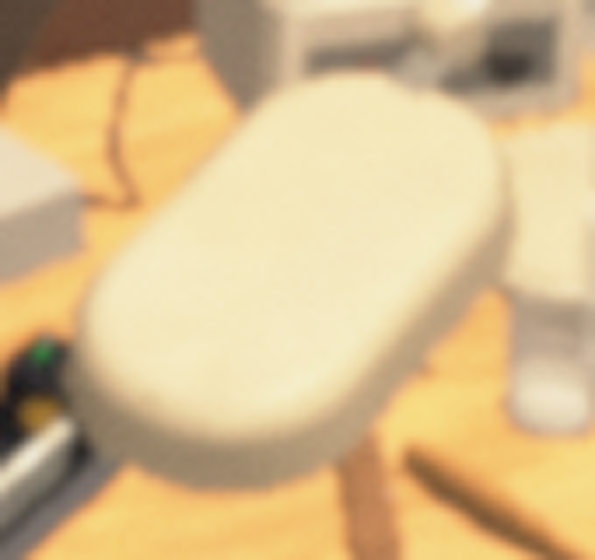

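```bash
cat > lamp.py <<'E'
from h import *
from scipy.optimize import differential_evolution, minimize
A=np.array([(120,180),(150,150),(200,125),(240,122),(280,140),(330,178),(380,208),(430,240),(470,270),(490,305),(495,350),(480,390),(450,430),(400,447),(360,440),(300,405),(240,370),(170,325),(115,280),(112,230)])/5+(225,110)
B=np.array([(75,330),(90,295),(120,255),(180,195),(240,135),(290,90),(340,72),(400,80),(455,102),(490,140),(508,190),(500,260),(450,325),(400,390),(350,440),(310,475),(240,490),(180,480),(120,450),(85,410),(72,370)])/7+(280,165)
cs={n:cam(n) for n in("side","scene")}
def pts(q):
    x,y,zb,h,yaw,L,r,pit=q
    a=np.linspace(-np.pi/2,np.pi/2,15)
    s=np.r_[np.c_[L/2+r*np.cos(a),r*np.sin(a)],-np.c_[L/2+r*np.cos(a),r*np.sin(a)]]
    c,sn=np.cos(yaw),np.sin(yaw); P=[]
    for k,(zz,sc) in enumerate(((0,1),(h*.7,1),(h,.9))):
        P.append(np.c_[x+c*s[:,0]*1-sn*s[:,1]*sc,y+sn*s[:,0]+c*s[:,1]*sc,zb+zz+pit*s[:,0]])
    return np.vstack(P)
def cost(q):
    P=pts(q);e=0
    for n,Q in(("side",A),("scene",B)):
        hull=cv2.convexHull(proj(P,n,cs[n]).astype(np.float32))
        e+=sum(min(abs(cv2.pointPolygonTest(hull,(float(a),float(b)),True)),6)**2 for a,b in Q)
    return e
r=differential_evolution(cost,[(560,700),(-80,20),(60,150),(15,60),(-.6,.4),(80,220),(40,80),(-.3,.3)],seed=0,maxiter=150,popsize=12)
print(r.x.round(2),r.fun/41)
P=pts(r.x);np.save("lamp.npy",P)
print("max y",P[P[:,1].argmax()].round(), "max y for x<600",P[P[:,0]<600][:,1].max(),"minx",P[P[:,0].argmin()].round(),P[:,2].min(),P[:,2].max())
print(P[:30][(P[:30,1]>0)].round())
E
python3 lamp.py
```

```text
[ 6.2427e+02 -2.6210e+01  1.1845e+02  3.1200e+01 -4.0000e-02  9.4120e+01
  7.1820e+01  2.4000e-01] 0.8918751704796437
max y [580.  47. 107.] max y for x<600 47.367254034676264 minx [505. -22.  90.] 90.26091758557412 177.84990409055712
[[737.   1. 145.]
 [729.  15. 143.]
 [718.  26. 140.]
 [705.  35. 137.]
 [690.  41. 133.]
 [674.  44. 130.]
 [580.  47. 107.]
 [564.  46. 104.]
 [549.  41. 100.]
 [535.  33.  97.]
 [523.  23.  94.]
 [514.   9.  92.]]
```

```bash
cat >> h.py <<'E'
P2=np.array([516.5,89.5,-.02])
def tgt(u,v,w,lean=8,p=P2):
    z=np.array([np.cos(p[2]),np.sin(p[2]),0]); X=np.array([0,0,-1.]); R=np.c_[X,np.cross(z,X),z]@Ro.from_rotvec([0,0,-np.deg2rad(lean)]).as_matrix()
    tip=r2w(p,(u,v,w))[0]; return tip-11*R[:,0],R
def where(p=P2):
    x,R,s=pose(); tip=x+11*R[:,0]; d=tip-[p[0],p[1],35]
    c,sn=np.cos(p[2]),np.sin(p[2]); X=c*d[0]+sn*d[1];Y=-sn*d[0]+c*d[1];Z=d[2]
    return np.array([X,Y*C+Z*S,-Y*S+Z*C]),x,R,s
E
python3 - <<'E'
from h import *
w,x,R,s=where(); print("now uvw",w.round(1))
for a in((-98,-2.5,100),(-98,-2.5,18)):
    T,RT=tgt(*a); print(T.round(1),"travel now axes",(R.T@(T-x)).round(1),"final axes",(RT.T@(T-x)).round(1),(np.rad2deg(Ro.from_matrix(R.T@RT).as_rotvec())/5).round(2))
E
```

```text
now uvw [-44.   44.  213.1]
[418.1  69.8 143.2] travel now axes [120.4 -18.9 -54.6] final axes [122.   -3.5 -54. ] [ 0.31  0.02 -1.6 ]
[418.4  86.8  63. ] travel now axes [200.6  -1.9 -54.1] final axes [199.1  24.6 -54. ] [ 0.31  0.02 -1.6 ]
```

step_arm([
  {"claw": 0,"travel": [0,0,-27],"dr": [0.15,0,-0.8]},
  {"claw": 0,"travel": [0,0,-27],"dr": [0.15,0,-0.8]},
  {"claw": 0,"travel": [30,4,0],"dr": [0,0,0]},
  {"claw": 0,"travel": [30,4,0],"dr": [0,0,0]},
  {"claw": 0,"travel": [30,4,0],"dr": [0,0,0]},
  {"claw": 0,"travel": [30,4,0],"dr": [0,0,0]},
  {"claw": 0,"travel": [20,2,0],"dr": [0,0,0]},
  {"claw": 0,"travel": [0,0,0],"dr": [0,0,0]},
])

```text
time: 4.22
ee_pos: [417.2, 87.3, 119.6]
eef_rot: [-1.597, 1.43, -1.615]
force: [-0.3, -0.4, -0.3]
gripper_width: 0.004
```

```bash
python3 - <<'E'
from h import *
w,x,R,s=where(); print("now uvw",w.round(1),x.round(1),s["time"],s["force"].round(2),R[:,0].round(3))
T,RT=tgt(-98,-2.5,18); print((R.T@(T-x)).round(1))
im=viewer.get_image("wrist"); cv2.imwrite("pics/w2.png",draw(im,P2,"wrist",f=1))
cv2.imwrite("pics/w2c.png",cv2.resize(viewer.get_image("wrist")[60:270,180:420],None,fx=2.8,fy=2.8,interpolation=cv2.INTER_CUBIC))
E
```

```text
now uvw [-99.2   9.7  73.3] [417.2  87.3 119.6] 4.2167 [-0.3  -0.44 -0.3 ] [-0.006 -0.14  -0.99 ]
[56.1  7.5  1.4]
```

View pics/w2.png

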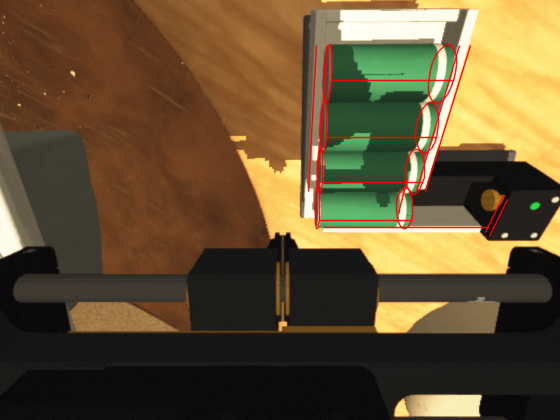

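View pics/w2c.png

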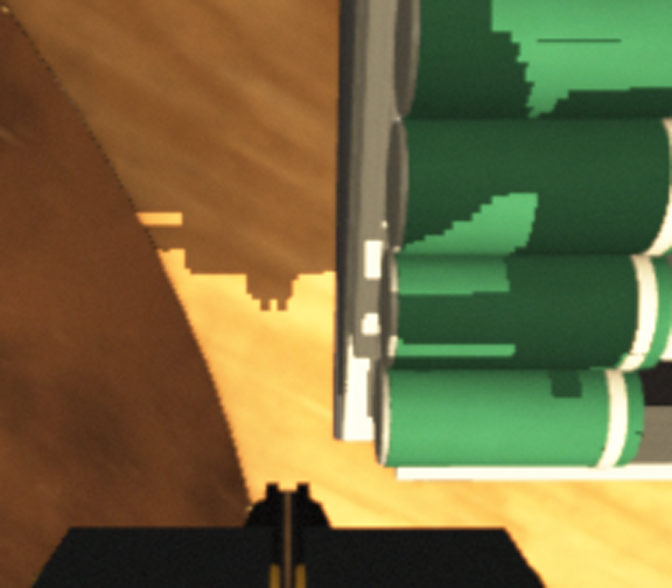

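step_arm([
  {"claw": 0,"travel": [15,2,0],"dr": [0,0,0]},
  {"claw": 0,"travel": [15,2,0],"dr": [0,0,0]},
  {"claw": 0,"travel": [14,2,0],"dr": [0,0,0]},
  {"claw": 0,"travel": [12,1.5,1],"dr": [0,0,0]},
  {"claw": 0,"travel": [0,0,0],"dr": [0,0,0]},
])

```text
time: 4.73
ee_pos: [420.2, 87.2, 66.0]
eef_rot: [-1.556, 1.431, -1.575]
force: [-0.4, 0.2, 0.2]
gripper_width: 0.007
```

```bash
python3 - <<'E'
from h import *
w,x,R,s=where(); print("now uvw",w.round(1),x.round(1),s["time"],s["force"].round(2))
cv2.imwrite("pics/w3.png",cv2.resize(viewer.get_image("wrist")[60:270,180:420],None,fx=2.8,fy=2.8,interpolation=cv2.INTER_CUBIC))
im=viewer.get_image("side");cv2.imwrite("pics/s3.png",cv2.resize(im[180:300,220:370],None,fx=5,fy=5,interpolation=cv2.INTER_CUBIC))
im=viewer.get_image("scene");cv2.imwrite("pics/c3.png",cv2.resize(im[160:280,210:360],None,fx=5,fy=5,interpolation=cv2.INTER_CUBIC))
E
```

```text
now uvw [-96.2  -1.5  20.8] [420.2  87.2  66. ] 4.7333 [-0.44  0.25  0.24]
```

View pics/w3.png

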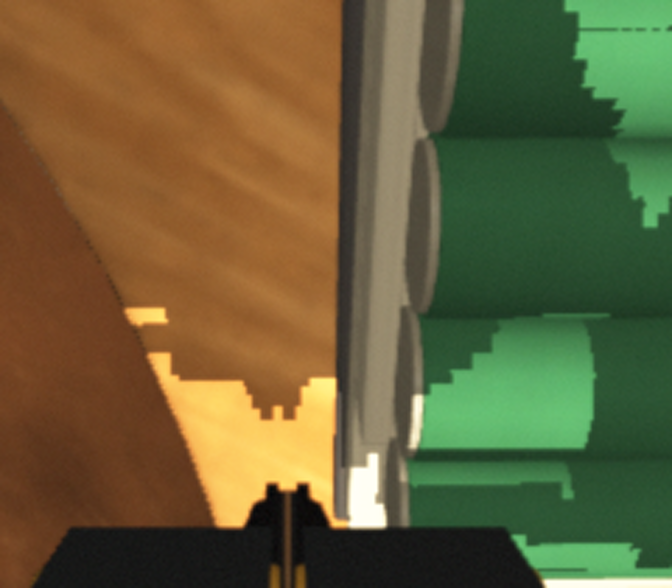

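View pics/s3.png

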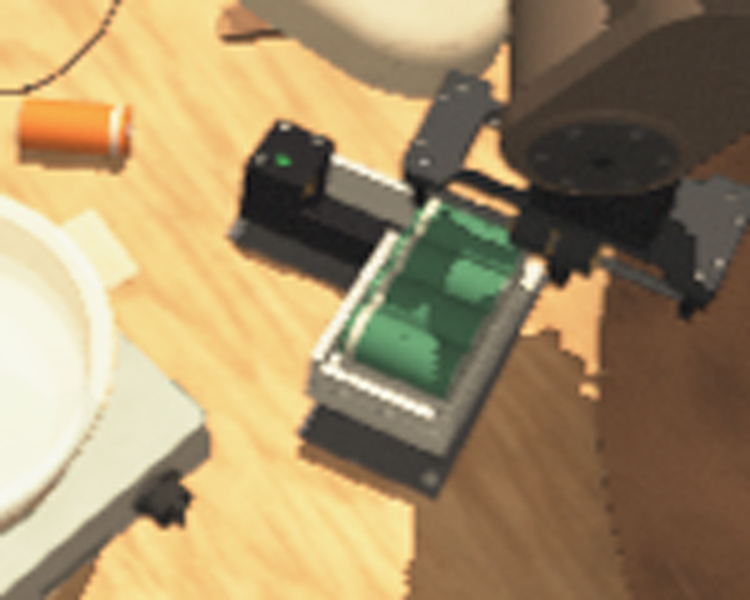

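View pics/c3.png

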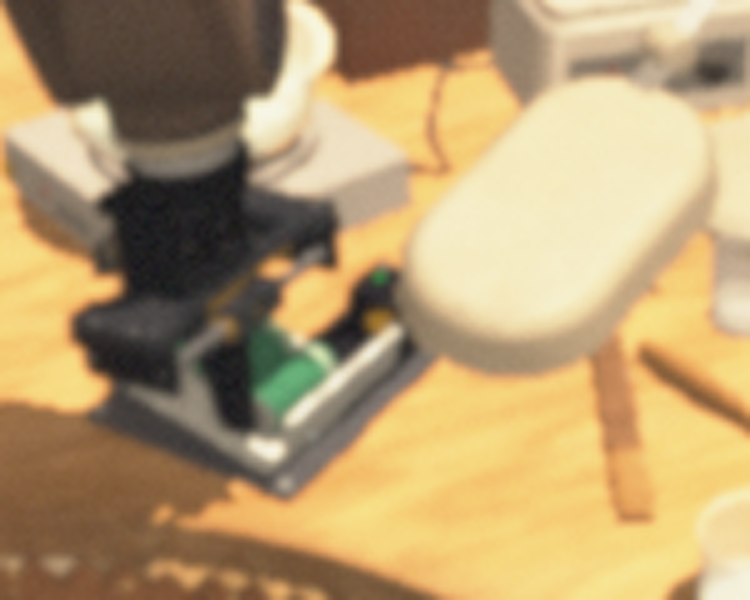

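step_arm([
  {"claw": 0,"travel": [1,0,3],"dr": [0,0,0]},
  {"claw": 0,"travel": [1,0,3],"dr": [0,0,0]},
  {"claw": 0,"travel": [0,0,2],"dr": [0,0,0]},
  {"claw": 0,"travel": [0,0,2],"dr": [0,0,0]},
  {"claw": 0,"travel": [0,0,2],"dr": [0,0,0]},
  {"claw": 0,"travel": [0,0,2],"dr": [0,0,0]},
  {"claw": 0,"travel": [0,0,0],"dr": [0,0,0]},
])

```text
time: 5.47
ee_pos: [434.1, 86.7, 64.0]
eef_rot: [-1.556, 1.431, -1.574]
force: [0.5, -0.7, -1.1]
gripper_width: 0.006
```

```bash
python3 - <<'E'
from h import *
w,x,R,s=where(); print("now uvw",w.round(1),x.round(1),s["time"],s["force"].round(2))
cv2.imwrite("pics/w4.png",cv2.resize(viewer.get_image("wrist")[60:270,180:420],None,fx=2.8,fy=2.8,interpolation=cv2.INTER_CUBIC))
E
```

```text
now uvw [-82.3  -2.1  19. ] [434.1  86.7  64. ] 5.4667 [ 0.52 -0.72 -1.1 ]
```

View pics/w4.png

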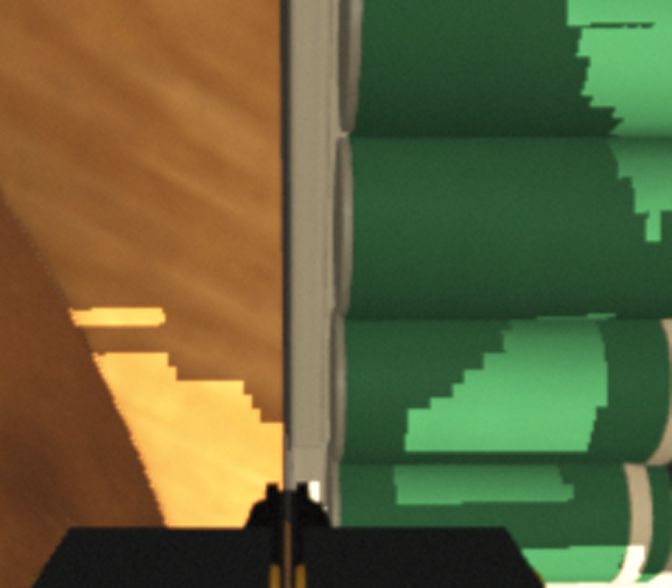

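step_arm([
  {"claw": 0,"travel": [0,0,2],"dr": [0,0,0]},
  {"claw": 0,"travel": [0,0,2],"dr": [0,0,0]},
  {"claw": 0,"travel": [0,0,2],"dr": [0,0,0]},
  {"claw": 0,"travel": [0,0,2],"dr": [0,0,0]},
  {"claw": 0,"travel": [0,0,2],"dr": [0,0,0]},
  {"claw": 0,"travel": [0,0,2],"dr": [0,0,0]},
  {"claw": 0,"travel": [0,0,2],"dr": [0,0,0]},
  {"claw": 0,"travel": [0,0,2],"dr": [0,0,0]},
])

```text
time: 6.18
ee_pos: [449.9, 86.4, 64.0]
eef_rot: [-1.558, 1.431, -1.576]
force: [-1.6, -0.4, -0.1]
gripper_width: 0.003
```

```bash
python3 - <<'E'
from h import *
w,x,R,s=where(); print("now uvw",w.round(1),x.round(1),s["time"],s["force"].round(2))
cv2.imwrite("pics/w5.png",cv2.resize(viewer.get_image("wrist")[60:270,180:420],None,fx=2.8,fy=2.8,interpolation=cv2.INTER_CUBIC))
E
```

```text
now uvw [-66.5  -2.1  19. ] [449.9  86.4  64. ] 6.1833 [-1.57 -0.4  -0.12]
```

View pics/w5.png

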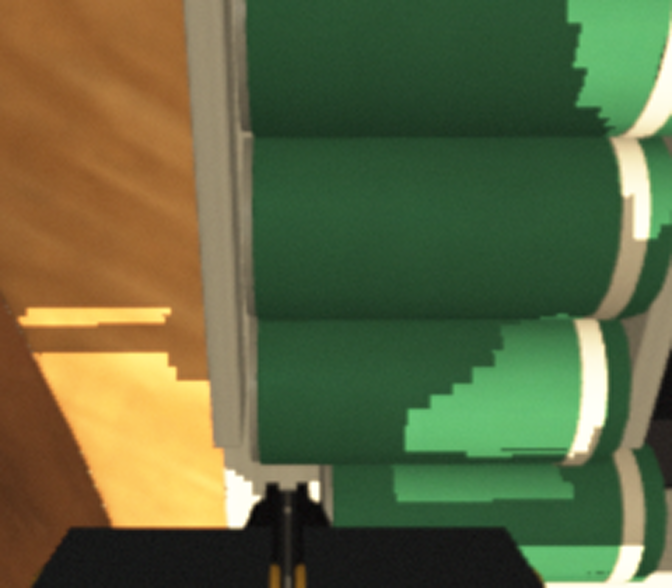

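```bash
python3 - <<'E'
from h import *
f=lambda q:(proj(r2w(P2,q),"wrist")-(180,60))*2.8
print("cell2 tail top u=-72,-70",f([(-72,32,32),(-70,32,32),(-72,64,32),(-72,97,32)]).round())
print("cell1 tail top u=-60,-55",f([(-60,0,30),(-55,0,30),(-60,6,30)]).round())
print("cell2 band nose -4",f([(-4,32,32),(-4,0,32)]).round())
x,R,s=pose(); print((proj([x+11*R[:,0],x],"wrist")-(180,60))*2.8)
cv2.imwrite("pics/side6.png",cv2.resize(viewer.get_image("side")[180:300,220:370],None,fx=5,fy=5,interpolation=cv2.INTER_CUBIC))
E
```

```text
cell2 tail top u=-72,-70 [[256. 437.]
 [267. 437.]
 [252. 272.]
 [247.  48.]]
cell1 tail top u=-60,-55 [[318. 559.]
 [343. 559.]
 [319. 537.]]
cell2 band nose -4 [[635. 437.]
 [597. 566.]]
[[287.86929934 529.54249906]
 [287.96403334 550.20169935]]
```

View pics/side6.png

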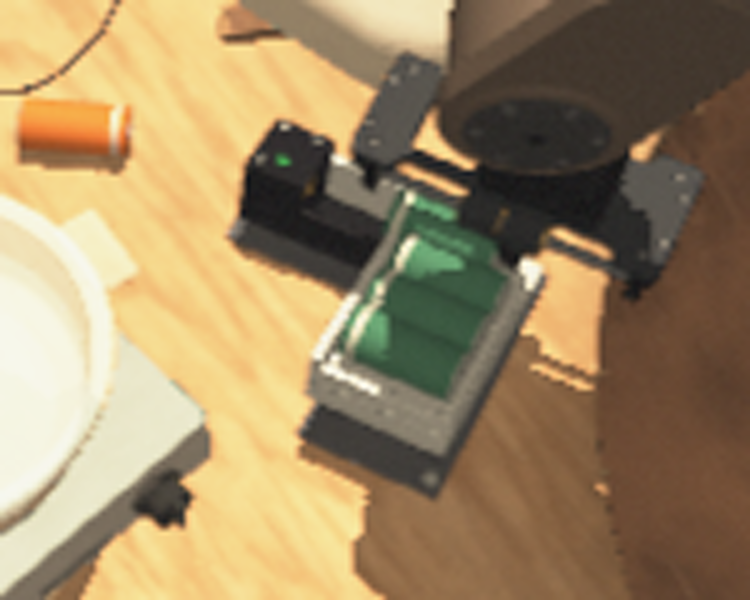

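step_arm([
  {"claw": 0,"travel": [0,0,3],"dr": [0,0,0]},
  {"claw": 0,"travel": [0,0,3],"dr": [0,0,0]},
  {"claw": 0,"travel": [0,0,3],"dr": [0,0,0]},
  {"claw": 0,"travel": [0,0,3],"dr": [0,0,0]},
  {"claw": 0,"travel": [0,0,3],"dr": [0,0,0]},
  {"claw": 0,"travel": [0,0,3],"dr": [0,0,0]},
  {"claw": 0,"travel": [0,0,3],"dr": [0,0,0]},
  {"claw": 0,"travel": [0,0,3],"dr": [0,0,0]},
])

```text
time: 6.95
ee_pos: [474.1, 86.0, 64.1]
eef_rot: [-1.557, 1.431, -1.575]
force: [-0.2, -0.1, -0.5]
gripper_width: 0.003
```

```bash
python3 - <<'E'
from h import *
w,x,R,s=where(); print("now uvw",w.round(1),x.round(1),s["time"],s["force"].round(2))
cv2.imwrite("pics/w7.png",cv2.resize(viewer.get_image("wrist")[60:270,180:460],None,fx=2.8,fy=2.8,interpolation=cv2.INTER_CUBIC))
E
```

```text
now uvw [-42.3  -2.   19. ] [474.1  86.   64.1] 6.95 [-0.23 -0.15 -0.49]
```

View pics/w7.png

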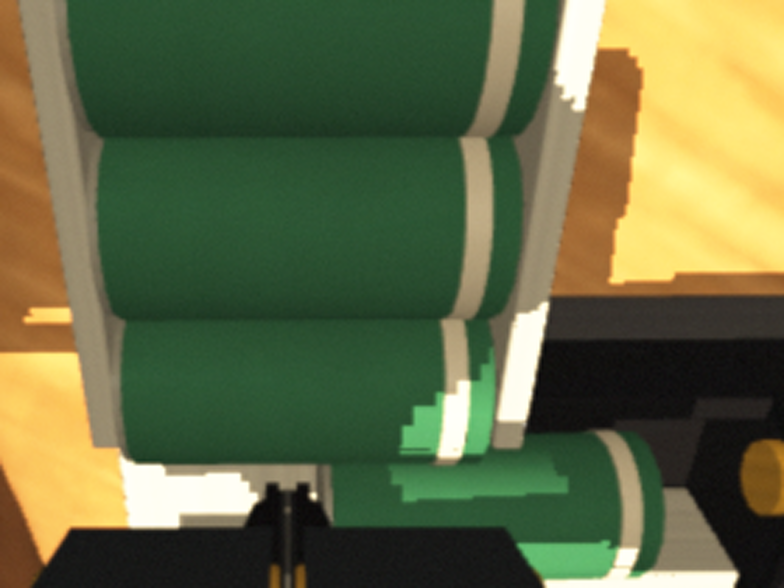

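step_arm([
  {"claw": 0,"travel": [0,0,3],"dr": [0,0,0]},
  {"claw": 0,"travel": [0,0,3],"dr": [0,0,0]},
  {"claw": 0,"travel": [0,0,3],"dr": [0,0,0]},
  {"claw": 0,"travel": [0,0,3],"dr": [0,0,0]},
  {"claw": 0,"travel": [0,0,3],"dr": [0,0,0]},
  {"claw": 0,"travel": [0,0,3],"dr": [0,0,0]},
  {"claw": 0,"travel": [0,0,3],"dr": [0,0,0]},
])

```text
time: 7.58
ee_pos: [495.0, 85.6, 64.1]
eef_rot: [-1.559, 1.431, -1.577]
force: [0.2, 0.5, -1.2]
gripper_width: 0.001
```

```bash
python3 - <<'E'
from h import *
w,x,R,s=where(); print("now uvw",w.round(1),x.round(1),s["time"],s["force"].round(2))
cv2.imwrite("pics/w8.png",cv2.resize(viewer.get_image("wrist")[60:270,180:460],None,fx=2.8,fy=2.8,interpolation=cv2.INTER_CUBIC))
cv2.imwrite("pics/s8.png",cv2.resize(viewer.get_image("side")[150:270,220:370],None,fx=5,fy=5,interpolation=cv2.INTER_CUBIC))
cv2.imwrite("pics/c8.png",cv2.resize(viewer.get_image("scene")[160:280,210:360],None,fx=5,fy=5,interpolation=cv2.INTER_CUBIC))
E
```

```text
now uvw [-21.4  -2.   19. ] [495.   85.6  64.1] 7.5833 [ 0.19  0.5  -1.19]
```

View pics/w8.png

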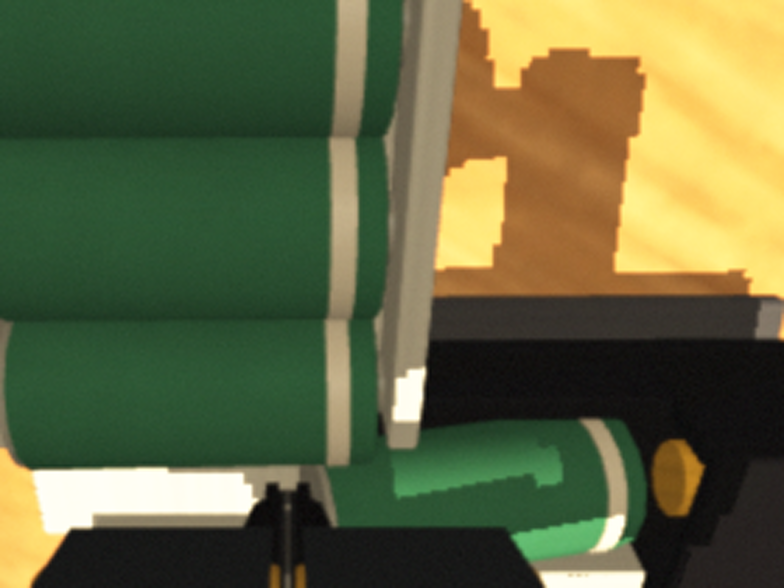

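View pics/s8.png

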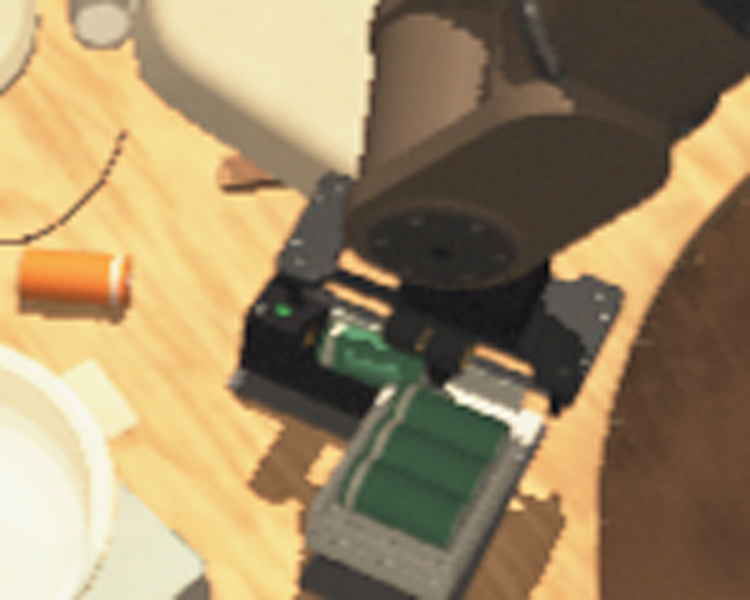

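View pics/c8.png

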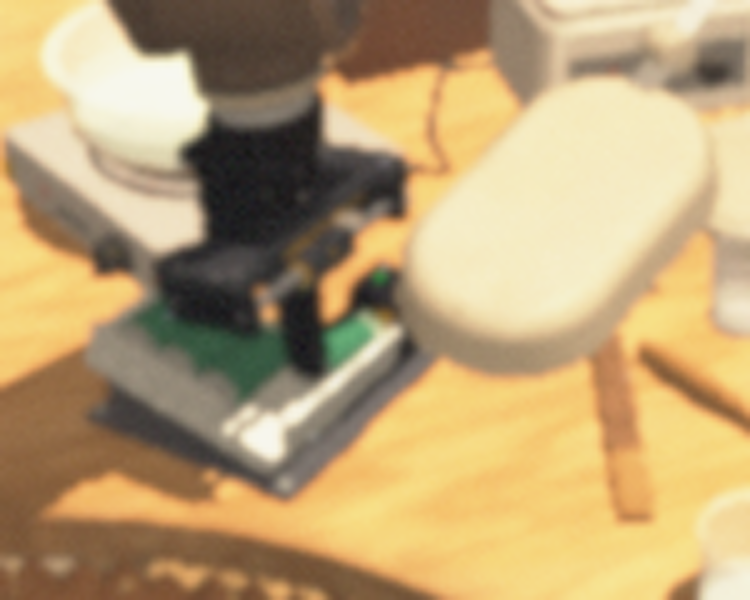

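step_arm([
  {"claw": 0,"travel": [0,0,1.5],"dr": [0,0,0]},
  {"claw": 0,"travel": [0,0,1.5],"dr": [0,0,0]},
  {"claw": 0,"travel": [0,0,1.5],"dr": [0,0,0]},
  {"claw": 0,"travel": [0,0,1.5],"dr": [0,0,0]},
  {"claw": 0,"travel": [0,0,1.5],"dr": [0,0,0]},
  {"claw": 0,"travel": [0,0,1.5],"dr": [0,0,0]},
  {"claw": 0,"travel": [0,0,1.5],"dr": [0,0,0]},
  {"claw": 0,"travel": [0,0,1.5],"dr": [0,0,0]},
])

```text
time: 8.4
ee_pos: [506.5, 85.3, 64.1]
eef_rot: [-1.564, 1.431, -1.582]
force: [-3.0, -0.1, 0.8]
gripper_width: 0.007
```

```bash
python3 - <<'E'
from h import *
w,x,R,s=where(); print("now uvw",w.round(1),x.round(1),s["time"],s["force"].round(2))
cv2.imwrite("pics/w9.png",cv2.resize(viewer.get_image("wrist")[60:270,180:460],None,fx=2.8,fy=2.8,interpolation=cv2.INTER_CUBIC))
E
```

```text
now uvw [-9.9 -2.  19. ] [506.5  85.3  64.1] 8.4 [-2.97 -0.05  0.76]
```

View pics/w9.png

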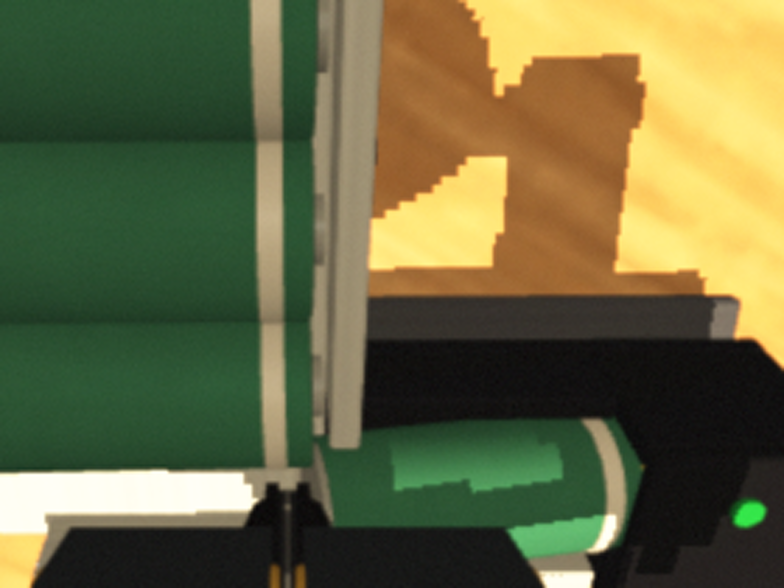

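step_arm([
  {"claw": 0,"travel": [0,0,1],"dr": [0,0,0]},
  {"claw": 0,"travel": [0,0,1],"dr": [0,0,0]},
  {"claw": 0,"travel": [0,0,1],"dr": [0,0,0]},
  {"claw": 0,"travel": [0,0,1],"dr": [0,0,0]},
  {"claw": 0,"travel": [0,0,1],"dr": [0,0,0]},
  {"claw": 0,"travel": [0,0,1],"dr": [0,0,0]},
  {"claw": 0,"travel": [0,0,0],"dr": [0,0,0]},
])

```text
time: 9.03
ee_pos: [512.2, 85.3, 64.0]
eef_rot: [-1.568, 1.431, -1.587]
force: [-5.3, -0.4, 0.5]
gripper_width: 0.006
```

```bash
python3 - <<'E'
from h import *
w,x,R,s=where(); print("now uvw",w.round(1),x.round(1),s["time"],s["force"].round(2))
im=viewer.get_image("wrist")
cv2.imwrite("pics/w10.png",cv2.resize(im[60:270,180:460],None,fx=2.8,fy=2.8,interpolation=cv2.INTER_CUBIC))
print(((proj(r2w(P2,[(0,18,20),(6,18,20),(0,0,32),(5,8,30)]),"wrist")-(180,60))*2.8).round())
E
```

```text
now uvw [-4.2 -2.  18.9] [512.2  85.3  64. ] 9.0333 [-5.33 -0.35  0.48]
[[309. 458.]
 [339. 459.]
 [309. 566.]
 [335. 530.]]
```

View pics/w10.png

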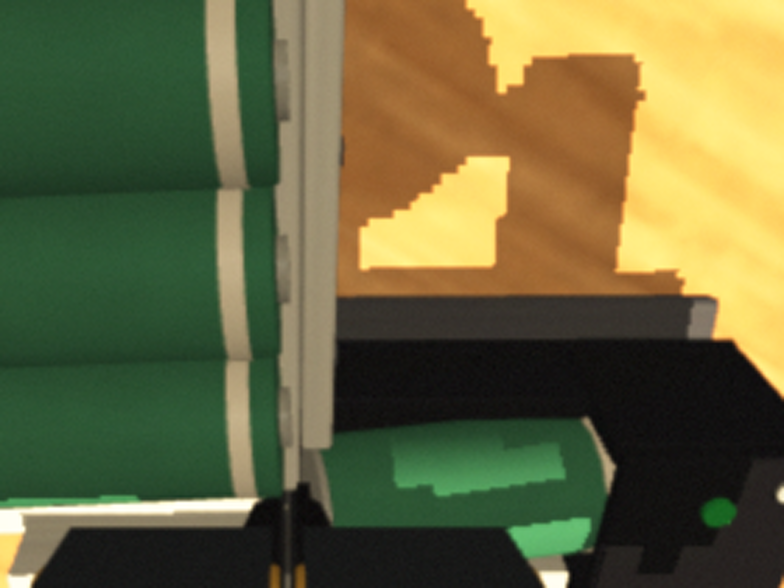

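step_arm([
  {"claw": 0,"travel": [0,0,1],"dr": [0,0,0]},
  {"claw": 0,"travel": [0,0,1],"dr": [0,0,0]},
  {"claw": 0,"travel": [0,0,0],"dr": [0,0,0]},
])

```text
time: 9.33
ee_pos: [513.9, 85.2, 64.0]
eef_rot: [-1.573, 1.431, -1.591]
force: [-7.3, -0.6, 1.3]
gripper_width: 0.008
```

```bash
python3 - <<'E'
from h import *
w,x,R,s=where(); print("now uvw",w.round(1),x.round(1),s["time"],s["force"].round(2))
T,RT=tgt(w[0],-3,5); print((R.T@(T-x)).round(1))
E
```

```text
now uvw [-2.5 -2.  18.9] [513.9  85.2  64. ] 9.3333 [-7.25 -0.63  1.35]
[13.4  3.8  0. ]
```

step_arm([
  {"claw": 0,"travel": [1.5,0.4,0],"dr": [0,0,0]},
  {"claw": 0,"travel": [1.5,0.4,0],"dr": [0,0,0]},
  {"claw": 0,"travel": [1.5,0.4,0],"dr": [0,0,0]},
  {"claw": 0,"travel": [1.5,0.4,0],"dr": [0,0,0]},
  {"claw": 0,"travel": [1.5,0.4,0],"dr": [0,0,0]},
  {"claw": 0,"travel": [0,0,0],"dr": [0,0,0]},
])

```text
time: 9.83
ee_pos: [513.5, 86.2, 56.3]
eef_rot: [-1.577, 1.431, -1.595]
force: [-9.8, 1.3, 3.7]
gripper_width: 0.0
```

```bash
python3 - <<'E'
from h import *
w,x,R,s=where(); print("now uvw",w.round(1),x.round(1),s["time"],s["force"].round(2))
im=viewer.get_image("wrist")
cv2.imwrite("pics/w11.png",cv2.resize(im[60:270,180:460],None,fx=2.8,fy=2.8,interpolation=cv2.INTER_CUBIC))
E
```

```text
now uvw [-2.9 -2.6 11.2] [513.5  86.2  56.3] 9.8333 [-9.8   1.25  3.68]
```

View pics/w11.png

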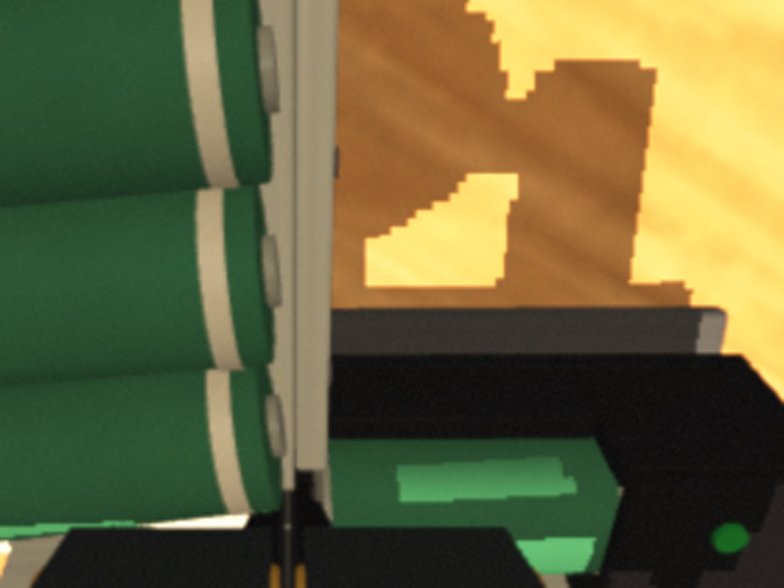

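step_arm([
  {"claw": 0,"travel": [1.5,0.4,0],"dr": [0,0,0]},
  {"claw": 0,"travel": [1.5,0.4,0],"dr": [0,0,0]},
  {"claw": 0,"travel": [1.5,0.4,0],"dr": [0,0,0]},
  {"claw": 0,"travel": [1,0.3,0],"dr": [0,0,0]},
  {"claw": 0,"travel": [0,0,0],"dr": [0,0,0]},
])

```text
time: 10.3
ee_pos: [513.4, 86.9, 51.2]
eef_rot: [-1.576, 1.43, -1.595]
force: [-11.1, 1.7, 11.8]
gripper_width: 0.009
```

```bash
python3 - <<'E'
from h import *
w,x,R,s=where(); print("now uvw",w.round(1),x.round(1),s["time"],s["force"].round(2))
im=viewer.get_image("wrist")
cv2.imwrite("pics/w12.png",cv2.resize(im[60:270,180:460],None,fx=2.8,fy=2.8,interpolation=cv2.INTER_CUBIC))
cv2.imwrite("pics/c12.png",cv2.resize(viewer.get_image("scene")[160:280,210:360],None,fx=5,fy=5,interpolation=cv2.INTER_CUBIC))
E
```

```text
now uvw [-3.1 -3.   6.1] [513.4  86.9  51.2] 10.3 [-11.15   1.7   11.76]
```

View pics/w12.png

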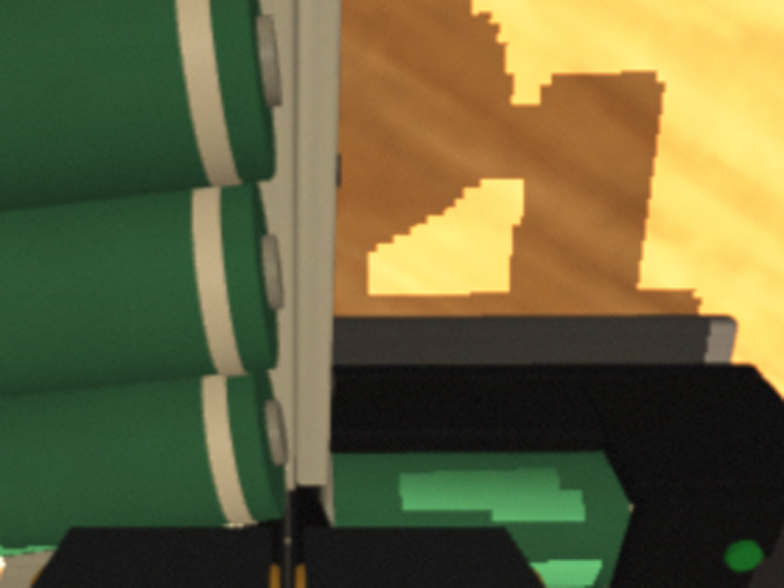

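View pics/c12.png

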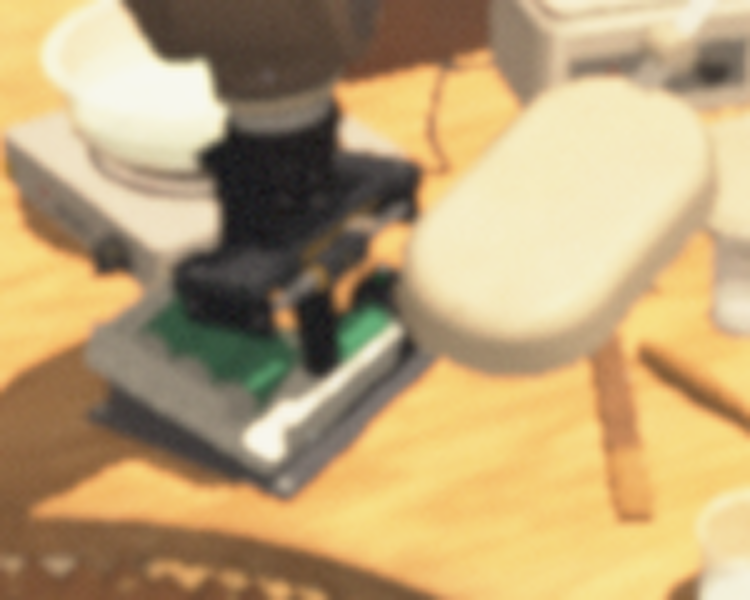

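step_arm([
  {"claw": 0,"travel": [0,0,-1],"dr": [0,0,0]},
  {"claw": 0,"travel": [0,0,-1],"dr": [0,0,0]},
  {"claw": 0,"travel": [0,0,-1],"dr": [0,0,0]},
  {"claw": 0,"travel": [0,0,-1],"dr": [0,0,0]},
  {"claw": 0,"travel": [0,0,-1],"dr": [0,0,0]},
  {"claw": 0,"travel": [0,0,0],"dr": [0,0,0]},
])

```text
time: 10.9
ee_pos: [510.4, 87.1, 51.1]
eef_rot: [-1.545, 1.431, -1.563]
force: [-1.1, 0.3, 4.6]
gripper_width: 0.005
```

```bash
python3 - <<'E'
from h import *
w,x,R,s=where(); print("now uvw",w.round(1),x.round(1),s["time"],s["force"].round(2))
im=viewer.get_image("wrist")
cv2.imwrite("pics/w13.png",cv2.resize(im[60:270,180:460],None,fx=2.8,fy=2.8,interpolation=cv2.INTER_CUBIC))
E
```

```text
now uvw [-6.  -2.9  6. ] [510.4  87.1  51.1] 10.9 [-1.13  0.28  4.59]
```

View pics/w13.png

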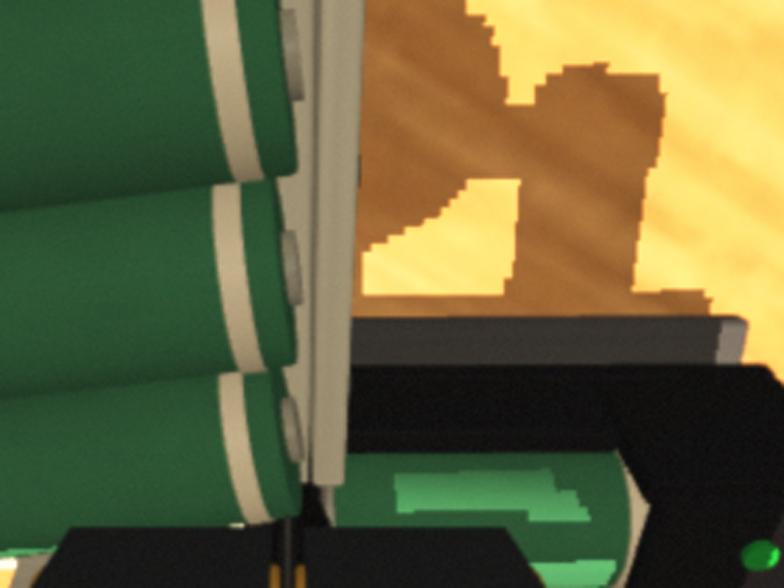

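step_arm([
  {"claw": 0,"travel": [0,0,-1],"dr": [0,0,0]},
  {"claw": 0,"travel": [0,0,-1],"dr": [0,0,0]},
  {"claw": 0,"travel": [0,0,-1],"dr": [0,0,0]},
  {"claw": 0,"travel": [0,0,0],"dr": [0,0,0]},
])

```text
time: 11.28
ee_pos: [507.3, 87.1, 50.9]
eef_rot: [-1.547, 1.431, -1.565]
force: [2.1, -0.4, 4.2]
gripper_width: 0.003
```

```bash
python3 - <<'E'
from h import *
w,x,R,s=where(); print("now uvw",w.round(1),x.round(1),s["time"],s["force"].round(2))
im=viewer.get_image("wrist")
cv2.imwrite("pics/w14.png",cv2.resize(im[60:270,180:460],None,fx=2.8,fy=2.8,interpolation=cv2.INTER_CUBIC))
cv2.imwrite("pics/s14.png",cv2.resize(viewer.get_image("side")[150:270,220:370],None,fx=5,fy=5,interpolation=cv2.INTER_CUBIC))
E
```

```text
now uvw [-9.1 -3.   5.8] [507.3  87.1  50.9] 11.2833 [ 2.07 -0.37  4.17]
```

View pics/w14.png

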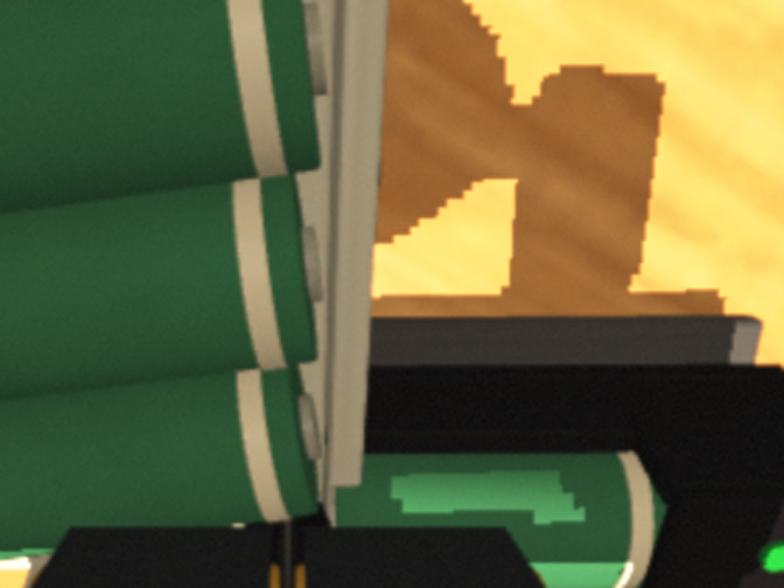

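View pics/s14.png

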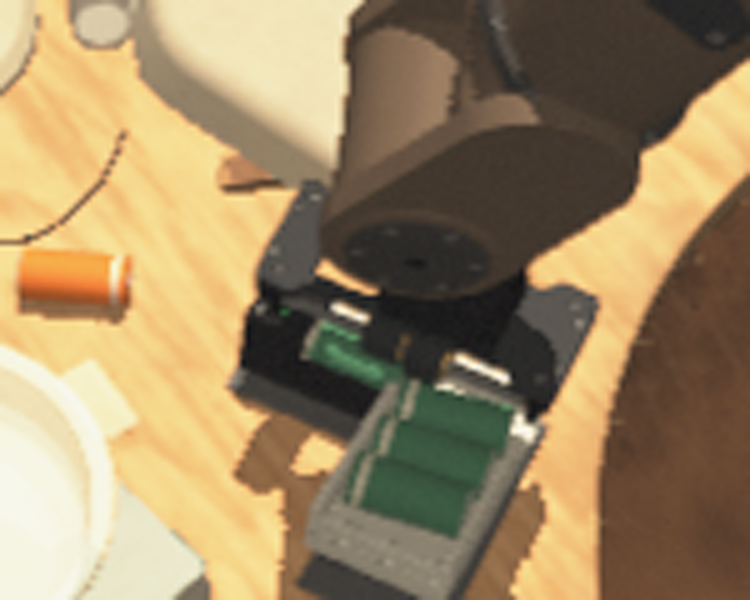

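step_arm([
  {"claw": 0,"travel": [-1,-0.2,-0.5],"dr": [0,0,0]},
  {"claw": 0,"travel": [-1,-0.2,-0.5],"dr": [0,0,0]},
  {"claw": 0,"travel": [-2,-0.3,-0.5],"dr": [0,0,0]},
  {"claw": 0,"travel": [-2,-0.3,0],"dr": [0,0,0]},
  {"claw": 0,"travel": [-2,-0.3,0],"dr": [0,0,0]},
  {"claw": 0,"travel": [-2,-0.3,0],"dr": [0,0,0]},
])

```text
time: 11.88
ee_pos: [505.0, 86.8, 61.1]
eef_rot: [-1.562, 1.431, -1.58]
force: [0.4, -0.9, -0.0]
gripper_width: 0.005
```

```bash
python3 - <<'E'
from h import *
w,x,R,s=where(); print("now uvw",w.round(1),x.round(1),s["time"],s["force"].round(2))
im=viewer.get_image("wrist")
cv2.imwrite("pics/w15.png",cv2.resize(im[60:270,180:460],None,fx=2.8,fy=2.8,interpolation=cv2.INTER_CUBIC))
E
```

```text
now uvw [-11.4  -1.2  15.8] [505.   86.8  61.1] 11.8833 [ 0.44 -0.88 -0.04]
```

View pics/w15.png

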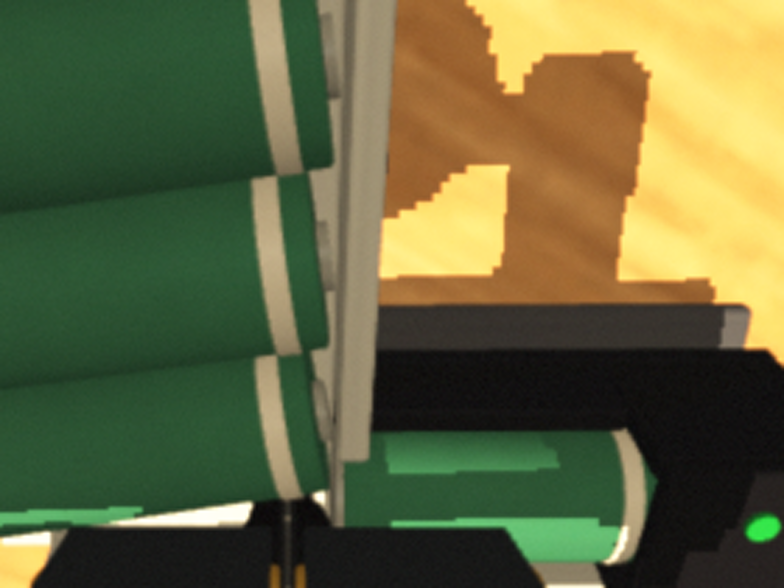

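step_arm([
  {"claw": 0,"travel": [-3,-0.3,0],"dr": [0,0,0]},
  {"claw": 0,"travel": [-3,-0.3,0],"dr": [0,0,0]},
  {"claw": 0,"travel": [-4,-0.3,0],"dr": [0,0,0]},
  {"claw": 0,"travel": [-4,0,0],"dr": [0,0,0]},
  {"claw": 0,"travel": [-4,0,0],"dr": [0,0,0]},
  {"claw": 0,"travel": [-6,0,0],"dr": [0,0,0]},
  {"claw": 0,"travel": [-10,0,0],"dr": [0,0,0]},
  {"claw": 0,"travel": [-15,0,0],"dr": [0,0,0]},
])

```text
time: 12.6
ee_pos: [504.8, 92.9, 109.9]
eef_rot: [-1.569, 1.431, -1.587]
force: [-0.3, -0.5, -0.1]
gripper_width: 0.002
```

```bash
python3 - <<'E'
from h import *
w,x,R,s=where(); print("now uvw",w.round(1),x.round(1),s["time"],s["force"].round(2))
im=viewer.get_image("wrist")
cv2.imwrite("pics/w16.png",im)
E
```

```text
now uvw [-11.7  14.9  62.2] [504.8  92.9 109.9] 12.6 [-0.32 -0.55 -0.14]
```

View pics/w16.png

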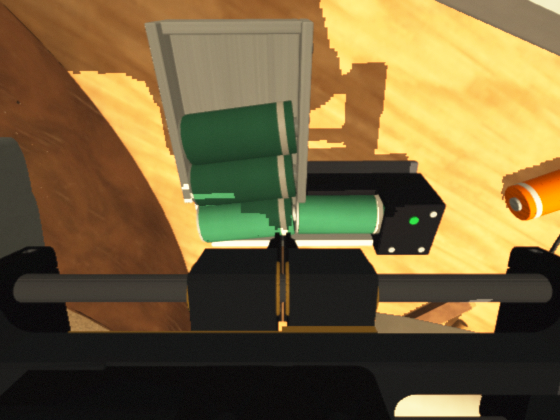

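Cell1 lies in the cradle at about (337,215). Cell2 has rolled to the stop but may still be skewed. I'll raise the arm to clear it and look again.

step_arm([
  {"claw": 0,"travel": [-25,0,0],"dr": [0,0,0]},
  {"claw": 0,"travel": [-30,0,0],"dr": [0,0,0]},
  {"claw": 0,"travel": [-30,0,-5],"dr": [0,0,0.5]},
  {"claw": 0,"travel": [-30,0,-10],"dr": [0,0,0.5]},
  {"claw": 0,"travel": [-10,0,-10],"dr": [0,0,0.6]},
  {"claw": 0,"travel": [0,0,0],"dr": [0,0,0]},
])

```text
time: 13.15
ee_pos: [479.9, 108.5, 236.6]
eef_rot: [0.43, 1.564, 0.412]
force: [0.6, 0.5, 0.2]
gripper_width: 0.005
```

```bash
python3 - <<'E'
from h import *
w,x,R,s=where(); print("now uvw",w.round(1),x.round(1),s["time"],s["force"].round(2))
im=viewer.get_image("wrist"); c=cam("wrist")
def dr2(im,off,f,n,c):
    for a,u0 in (((35,0,6),-35),((-37,0,16),0),((-37,32,16),0),((-37,64,16),0)):
        for e in(-35,33):
            t=np.linspace(0,2*np.pi,25); pp=[(a[0]+e,a[1]+16*np.cos(q),a[2]+16*np.sin(q)) for q in t]
            cv2.polylines(im,[np.round((proj(r2w(P2,pp),n,c)-off)*f).astype(int)],False,(0,0,255),1,cv2.LINE_AA)
    return im
q=proj(r2w(P2,(0,30,0)),"wrist",c)[0]; o=np.array([int(q[0])-110,int(q[1])-90]); o=np.clip(o,0,[340,240])
cr=cv2.resize(im[o[1]:o[1]+180,o[0]:o[0]+220],None,fx=3.3,fy=3.3,interpolation=cv2.INTER_CUBIC)
cv2.imwrite("pics/w17.png",cr); cv2.imwrite("pics/w17f.png",dr2(cr.copy(),o,3.3,"wrist",c)); print(o)
cv2.imwrite("pics/s17.png",cv2.resize(viewer.get_image("side")[180:300,220:370],None,fx=5,fy=5,interpolation=cv2.INTER_CUBIC))
cv2.imwrite("pics/c17.png",cv2.resize(viewer.get_image("scene")[160:280,210:360],None,fx=5,fy=5,interpolation=cv2.INTER_CUBIC))
E
```

```text
now uvw [-36.9  57.5 182.6] [479.9 108.5 236.6] 13.15 [0.61 0.52 0.23]
[202  90]
```

View pics/w17.png

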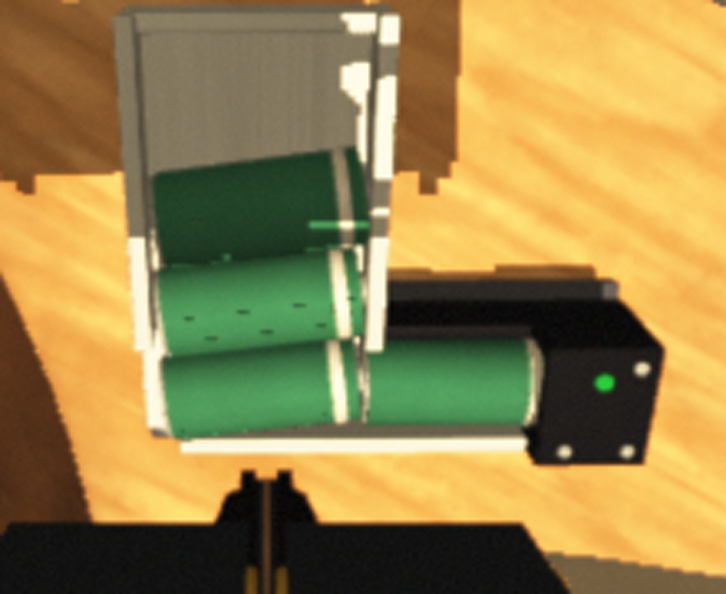

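View pics/w17f.png

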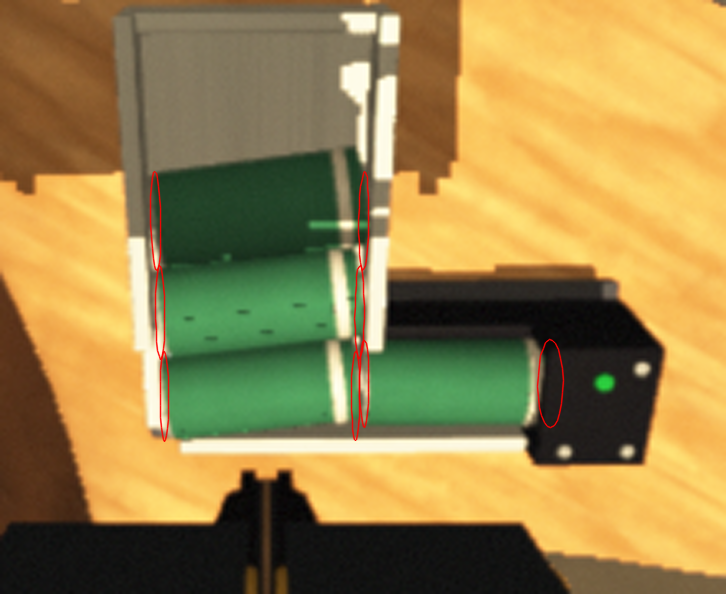

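View pics/s17.png

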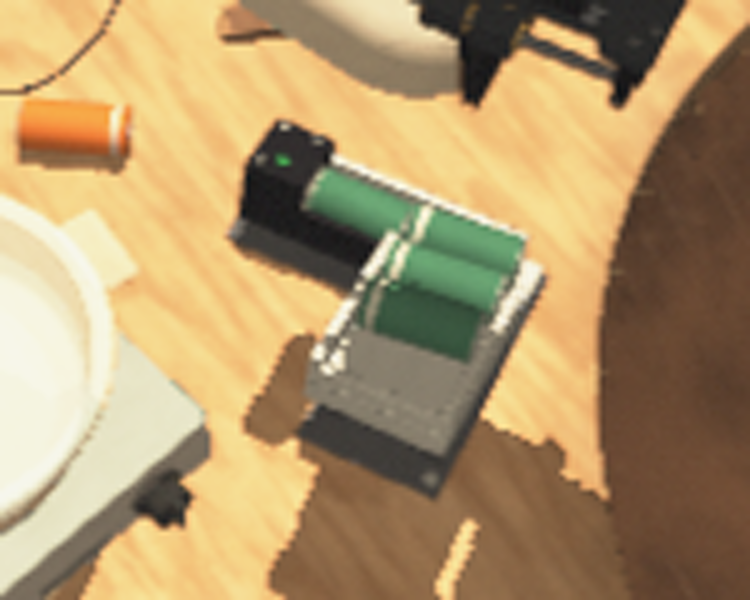

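View pics/c17.png

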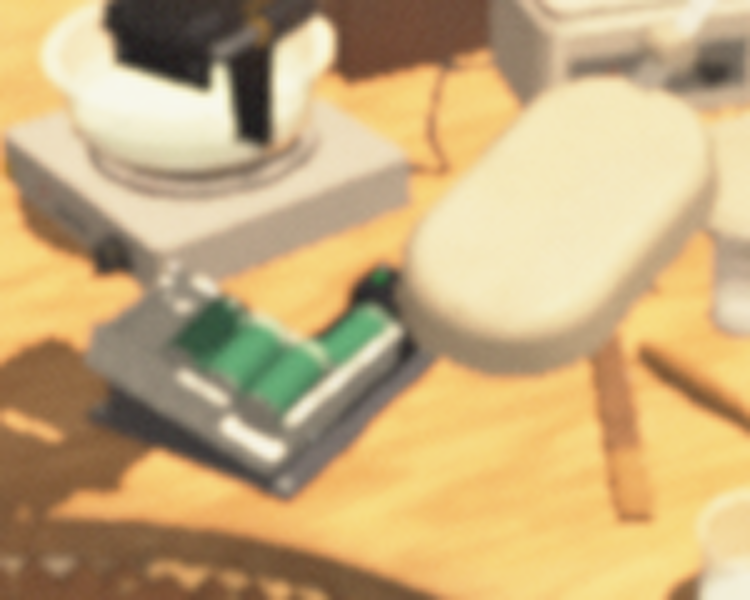

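step_arm([
  {"claw": 0,"travel": [-3,0,0],"dr": [0,0,0]},
  {"claw": 0,"travel": [0,0,0],"dr": [0,0,0]},
  {"claw": 0,"travel": [0,0,0],"dr": [0,0,0]},
  {"claw": 0,"travel": [0,0,0],"dr": [0,0,0]},
  {"claw": 0,"travel": [0,0,0],"dr": [0,0,0]},
  {"claw": 0,"travel": [0,0,0],"dr": [0,0,0]},
  {"claw": 0,"travel": [0,0,0],"dr": [0,0,0]},
  {"claw": 0,"travel": [0,0,0],"dr": [0,0,0]},
])

```text
time: 13.97
ee_pos: [480.3, 108.5, 236.5]
eef_rot: [-0.073, 1.569, -0.091]
force: [0.2, 0.6, 1.0]
gripper_width: 0.009
```

```bash
python3 - <<'E'
from h import *
w,x,R,s=where(); print(x.round(1),s["time"],s["force"].round(2))
def dr2(im,off,f,n,c,segs):
    for a in segs:
        for e in(-35,33):
            t=np.linspace(0,2*np.pi,25); pp=[(a[0]+e,a[1]+16*np.cos(q),a[2]+16*np.sin(q)) for q in t]
            cv2.polylines(im,[np.round((proj(r2w(P2,pp),n,c)-off)*f).astype(int)],False,(0,0,255),1,cv2.LINE_AA)
        for dv,dw in((0,16),(11.3,11.3),(-11.3,11.3)):
            cv2.polylines(im,[np.round((proj(r2w(P2,[(a[0]-35,a[1]+dv,a[2]+dw),(a[0]+33,a[1]+dv,a[2]+dw)]),n,c)-off)*f).astype(int)],False,(0,255,255),1,cv2.LINE_AA)
    return im
A=[(35,0,6),(-37,0,16)]
im=viewer.get_image("wrist"); c=cam("wrist"); o=np.array([225,165])
cr=cv2.resize(im[o[1]:o[1]+80,o[0]:o[0]+160],None,fx=5,fy=5,interpolation=cv2.INTER_CUBIC)
cv2.imwrite("pics/w18.png",np.vstack([cr[:300],dr2(cr.copy(),o-.4,5,"wrist",c,A)[:300]]))
im=viewer.get_image("side"); o=np.array([270,200])
cr=cv2.resize(im[200:260,270:340],None,fx=5.5,fy=5.5,interpolation=cv2.INTER_CUBIC)
cv2.imwrite("pics/s18.png",np.hstack([cr,dr2(cr.copy(),o-.4,5.5,"side",None,A)]))
# networks
viewer.get_image("wrist")
for t in ["cell1","cradle","end_place","sill"]:
    print(t,[(np.round(d["xy"],1).tolist(),round(d["confidence"],2)) for d in viewer.spot_point(t,"wrist")][:6])
print(proj(r2w(P2,[(35,0,6),(-37,0,16),(-37,32,16),(-37,64,16)]),"wrist").round(1))
E
```

```text
[480.3 108.5 236.5] 13.9667 [0.24 0.57 1.05]
cell1 [([279.9, 180.2], 0.94), ([484.7, 193.0], 0.94), ([279.0, 206.4], 0.74), ([280.8, 150.8], 0.65), ([337.0, 205.5], 0.56)]
cradle [([336.8, 205.9], 0.88)]
end_place [([277.7, 207.1], 0.78)]
sill [([310.1, 203.2], 0.84)]
[[341.3 206.2]
 [281.9 209.9]
 [281.9 184.7]
 [281.9 157.2]]
```

View pics/w18.png

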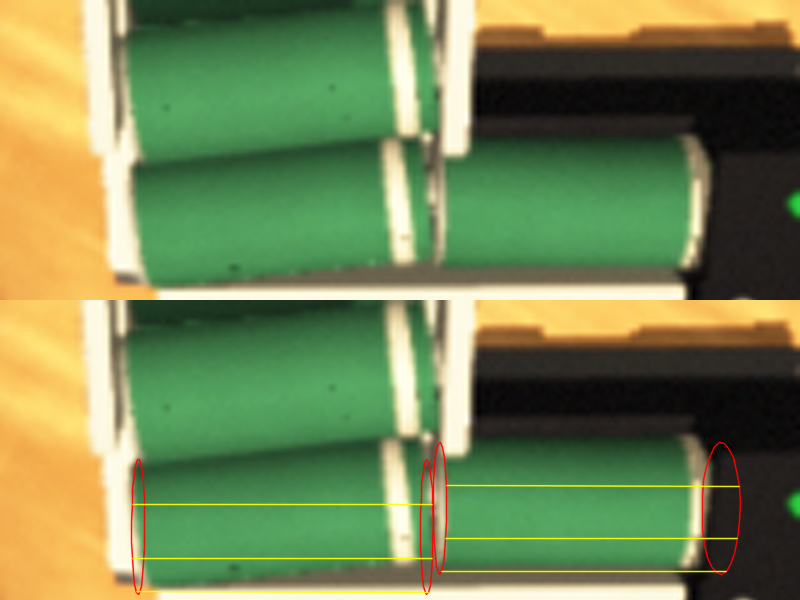

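View pics/s18.png

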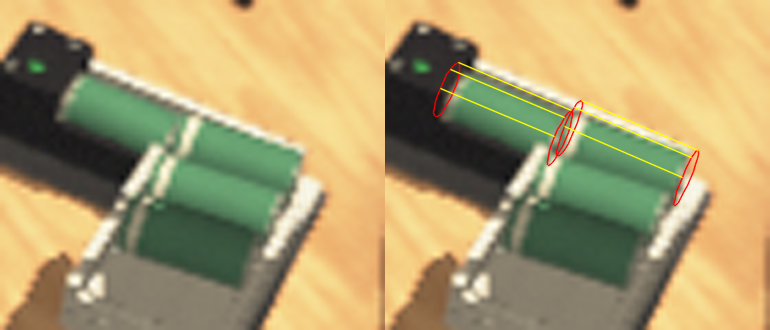

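```bash
python3 - <<'E'
from h import *
# calibrate network bias: start picture w1 pose (TCP 472,90.5,263.9); camera pose = rigid to tool
x,R,s=pose(); K,r,t=cam("wrist"); Rc=cv2.Rodrigues(r)[0]
x1=np.array([472,90.5,263.9]); R1=np.array([[.001,-.013,1],[0,1,.013],[-1,0,.001]])
# world->tool now, tool->cam fixed
A=Rc@R; b=Rc@x+t
Rc1=A@R1.T; t1=b-A@R1.T@x1
c1=(K,cv2.Rodrigues(Rc1)[0].ravel(),t1)
q=[(-37,0,16),(-37,32,16),(-37,64,16),(-37,97,16)]
print("start residual",(np.array([(285.5,188.1),(288,163.8),(287.7,140.6),(289.4,110.9)])-proj(r2w(P2,q),"wrist",c1)).round(1))
acc=[]
for k in range(3):
    viewer.get_image("wrist"); ds=viewer.spot_point("cell2","wrist")
    print([(np.round(d["xy"],1).tolist(),round(d["confidence"],2)) for d in ds])
pr=proj(r2w(P2,q[:3]),"wrist"); print(pr.round(1), "px/mm v",np.diff(pr[:,1])/32)
for m in viewer.masks_of("cell2","wrist")[:6]:
    pts=np.argwhere(m["region"])[:,::-1].astype(np.float32); rr=cv2.minAreaRect(pts); print(np.round(m["xy"],1),rr,len(pts))
E
```

```text
start residual [[-2.7 -2.4]
 [-1.3 -2.3]
 [-2.8  0.9]
 [-2.4  0.8]]
[([278.7, 153.0], 0.96), ([481.8, 195.7], 0.86), ([277.5, 206.4], 0.85), ([336.3, 206.9], 0.75), ([335.2, 207.4], 0.65), ([285.2, 181.6], 0.57)]
[([278.9, 206.0], 0.89), ([481.0, 195.6], 0.81), ([336.3, 206.2], 0.66), ([279.4, 152.3], 0.64), ([281.3, 178.4], 0.6)]
[([278.8, 153.2], 0.92), ([337.3, 203.3], 0.86), ([279.0, 206.4], 0.75), ([483.2, 195.0], 0.7), ([280.8, 177.3], 0.67)]
[[281.9 209.9]
 [281.9 184.7]
 [281.9 157.3]] px/mm v [-0.78802715 -0.85663161]
[279.7 152.5] ((281.1727294921875, 152.24708557128906), (30.137939453125, 66.9647216796875), 82.69424438476562) 1905
[335.5 205.8] ((339.0, 205.0), (26.0, 56.0), 90.0) 1407
[277.7 204.2] ((281.3812255859375, 207.00222778320312), (24.824705123901367, 61.51797866821289), 83.21102905273438) 1474
[279.4 180.3] ((281.203857421875, 180.9530487060547), (28.736614227294922, 64.54187774658203), 83.36748504638672) 1728
[484.5 195.7] ((484.5182189941406, 191.6751708984375), (24.34918975830078, 66.98163604736328), 70.01689147949219) 1541
[314.4 165.6] ((319.7589111328125, 160.05517578125), (168.08636474609375, 138.0923614501953), 1.1457629203796387) 8622
```

```bash
python3 - <<'E'
from h import *
s=ctrl.get_state(); print(s["time"],s["force"].round(2),np.abs(s["dq"]).max())
print(ctrl.close_job())
E
```

```text
14.6667 [ 1.04 -0.35  0.11] 0.0020989728711367944
the job is handed in; nothing more can be done
None
```

I pushed the end cell out of the track with the shut fingers. Its nose tipped down under the lip and pressed in the contact, and I then dragged its tail down behind the sill. After that I backed the fingers off, lifted clear and handed the job in at 14.7 s. No verdict was given, so what follows is what my own checks showed.

- **End cell:** it lies level along the cradle, with its tail at the sill and its nose under the lip. I could not read the contact directly. With the tail at the sill it should be pressed in about 4 mm.
- **Forces:** the highest reading was about 16 N at the tool, with about 11 N of it along the push. I only read the force between moves.
- **Waiting cells:** all three rolled down one place and looked the same about 0.8 s later, but they rest skewed by about 7°, noses slightly upslope.

| Cell | Estimated distance off its place | Limit |
|---|---|---|
| cell2 | about 4 mm | 8 mm |
| cell3 | about 4–5 mm | 10 mm |
| cell4 | about 5–6 mm | 12 mm |

- **Disagreement:** the measurements of cell2 ranged from about 1 to 4.5 mm. I left the skew alone because nudging a cell seemed riskier than leaving it.
- **Bystanders:** the arm stayed clear of the bur block, beaker, jar and tape roll, but I did not measure them again at the end.

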